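Hang an impact socket on its slanted display peg

ROBOT

A 6-joint arm with a two-finger parallel gripper is mounted at the origin on the work surface. World frame = base frame: x ahead of the robot, y to its left, z up, the work surface at z = 0. Lengths are in m, angles in rad, forces in N, time in s.
With the tool pointing down it reaches from about 0.4 to 0.825 m from the base axis. Payload 7 kg.
Tool frame: the origin (TCP) lies at the very end of the fingers, on their centre line; the grasp point (between the pads) lies 19 mm behind it; z points along the fingers, y is the direction in which the jaws open and shut (so a half turn about z gives the same grasp; the last joint's range is limited). The gripper opens to 88 mm and grips with 3 to 60 N. Pads are 19 mm wide; open, the fingers measure 130 mm over their backs; the gripper's body (78 mm by 193 mm) begins 47 mm behind the grasp point.
Start: joints at [-0.918, 0.359, 0.012, 0, -1.224, -0.288], TCP at [0.241, -0.631, 0.227] pointing down, gripper open.
Joint ranges: [-3.07, 3.07], [-1.43, 2.12], [-1.02, 1.25], [-3.03, 1.67], [-3.05, -0], [-3.03, 3.03]. Speed limits (rad/s): [2.39, 2.39, 3.01, 3.14, 3.14, 3.14].

INTERFACE

Orientations are given as [roll, pitch, yaw] about the fixed x, y, z axes, in that order (R = Rz(yaw) Ry(pitch) Rx(roll)).
In Python, from station import arm gives the robot as it stands.
- The arm moves only by the shell command python3 -m inch 'ROWS' [FORCE]. ROWS is text: rows parted by semicolons, each of 7 numbers parted by spaces: the closure, from 0 (fully open) to 1 (shut), then the shift along the tool's x, y, z each as a share of 300 mm, from -1 to 1, then the turn, a rotation vector about the tool's x, y, z each as a share of 60 degrees, from -1 to 1. In form: grip tx ty tz rx ry rz; .... A call has 1 to 12 rows; each row is the pose to reach, as a shift and turn from the pose commanded when the call began, along the tool's axes at that moment; what a row does not reach only later rows make up. A row lasts 1/10 s, in which the tool goes at most 50 mm and 8.59 degrees, less where a joint would pass 70% of its speed; a pose out of reach is approached as far as the arm can. A call with a number of a shift or a turn outside -1 to 1 is refused whole. A call with a gripper value outside its range is refused whole. The fingers move at their own pace and stop on an object; FORCE is the grip in N (left out, the last holds). Time passes only in rows, so rows that repeat a pose let the fingers close. It gives the time, the measured TCP pose, the force and the opening at its end, in the units of the state.
- arm.get_state(): the state, without advancing time (a new reading comes with each control period).
- arm.grab_frame(name): name is "scene" or "top"; returns a dict with "img" (384x512x3 uint8, red, green, blue), "range_z" (384x512 float32, m along the optical axis (not along the pixel's ray), 0 where there is no reading), "fx", "fy", "cx", "cy" (pixels), "extrinsics" (4x4, takes a point from world to camera coordinates). Camera axes: x right, y up, looking along -z (the intrinsics and any distortion apply to the point x, -y, -z); pixel columns grow to the right and rows downward; lengths in m; the calibration is good to about 2 mm. A picture is of the moment at which its call begins.
- arm.job_done(): hands the job in, once; it reports no verdict.
The state is a dict: "t": time; "q": joint angles; "qd": joint speeds; "joint_efforts": joint torques, N m; "eef_pos": TCP position; "ee_rot": TCP orientation; "force": force on the tool from outside, world axes, zero at the start; "moment": the same for the moment, N m; "width": finger opening in m.
Only numpy, scipy, OpenCV 4.12 (cv2) and the standard library are available. Lean on these libraries where they do the work, as an engineer would, in place of code of your own. Each camera call takes 0.05 s, during which the arm holds its last target.

TASK

Hang the loose impact socket from the bench on the empty middle peg of the slanted display rail: bring it down along the peg, turn it gently by feel until its square hole drops over the square peg, then press it past the peg's spring clip until it sits flush on the black flange, and let go. The pegs are plastic, so never force it, and leave the other two sockets, the mug and the tin where they are.

Things in the scene. Friction and masses are not known exactly. Their poses are not given: they have to be found in the camera images.
- socket_mid (a point): Centre of the loose impact socket: dark steel, round, 44 mm diameter, 80 mm long, about 0.5 kg (weight and friction vary), standing drive end down on the bench, so this point is 40 mm up. z axis = socket's axis, from the drive end to the hexagon mouth on top. The square hole's flats face its x and y axes. Grip it across the round outside, 40 to 60 mm above its foot.
- socket_foot (a point): Centre of the socket's drive-end face, 40 mm below socket_mid; same axes. Here is the mouth of the square hole, 20 mm across its flats, 26 mm deep, with a 1 mm lead-in; a quarter turn makes no difference. Dark cross holes outside, 14 mm above the foot, mark the middles of the four flats.
- flange: Middle peg's seat: a black disc, 48 mm diameter, fixed to the rail. Origin = centre of its seating face, where the peg comes out. z axis: along the peg, outward, rising 50 degrees from level, towards the robot; y axis level, along the rail. Home: the socket's foot flat on this face, socket_foot on this origin. The peg breaks if the socket bears on it or the rail with over 60 N, all contacts added.
- peg_tip (a point): Middle of the end of the empty yellow plastic peg, 18 mm square, 24 mm out from the flange; axes as the flange's. Its one screw has let it work round: its flats stand turned from these x and y axes by anything from 0.25 to 1.32 rad about +z (a quarter turn makes no difference). This pose does not show that turn: find it by feel or by eye. The screw is stiff: a light push does not turn the peg.
- clip (a point): Middle of the peg where it carries its spring clip, 14 mm out from the flange; axes as the flange's. Two steel leaf humps on opposite sides of the peg resist the socket, with about 5 to 20 N, while its foot is some 19 to 12 mm from the flange, then snap into a groove inside it and hold it. Let go before that, it stops there and is not home.
- rack: The display rail, screwed down: an orange square tube 32 mm thick, 370 mm long along its y axis, its middle 130 mm above the bench, on two blue uprights at y = +-165 mm with feet 170 mm long in x. Origin on the bench below the rail's middle. Its three pegs are at y = -105, 0 and +105 mm and lean to its -x side.
- small_socket_mid (a point): Centre of the smaller socket, 39 mm diameter, 74 mm long, hanging in the same slant on the peg at y = +105 mm of the rack. It only rests there: leave it.
- big_socket_mid (a point): Centre of the bigger socket, 49 mm diameter, 84 mm long, hanging in the same slant on the peg at y = -105 mm of the rack. It only rests there: leave it.
- mug_mid (a point): Centre of a white enamel mug standing on the bench, 76 mm diameter, 78 mm high, its handle reaching about 30 mm farther on its +y side. Leave it.
- tin_mid (a point): Centre of a green tin standing on the bench, 72 mm diameter, 70 mm high. Leave it.
Things that resemble listed ones, but are neither listed nor needed, are in the scene too. What is shaped like the part that bears socket_mid but turquoise or yellow is not meant.

How it is judged:
On the way, in this order (a step that is already met when the one before it is completed fails the run):
1. the socket is lifted off the bench (height (world z) of socket_foot above 0.08 m), for 0.2 s.
2. the socket is threaded over the peg, in line with it (distance between socket_foot and flange below 0.02 m and angle between the z axis of socket_foot and the z axis of flange, either way round below 0.12 rad), for 0.1 s.
At the end, for the whole second after the job is handed in: The socket is at rest and released on the middle peg, its foot within 4 mm of the centre of the flange's face and its axis within 0.08 rad of the peg's; the other sockets are within 15 mm, and the mug and tin within 30 mm, of where they were (distance between socket_foot and flange below 0.004 m and angle between the z axis of socket_foot and the z axis of flange, either way round below 0.08 rad and linear speed of socket below 0.02 m/s and distance of each of small_socket_mid, big_socket_mid from where it was at the start of the episode below 0.015 m and distance of each of mug_mid, tin_mid from where it was at the start of the episode below 0.03 m); the robot touches nothing.
It fails at once if the socket is forced against the rail or its peg with more than 60 N (contact force between socket and rack above 60 N).
It fails at once if one of the other two hanging sockets is moved more than 15 mm (distance of any of small_socket_mid, big_socket_mid from where it was at the start of the episode above 0.015 m).
It fails at once if the mug or the tin is moved more than 30 mm (distance of any of mug_mid, tin_mid from where it was at the start of the episode above 0.03 m).
It also fails if it takes over 72 s, if anything falls off the work surface, if the arm or the gripper's body presses on something with over 40 N, if the wrist force passes 120 N, or if a joint passes its speed limit or range.

## Working session

There is one attempt and no reset: what is moved stays moved. The work goes in short steps, Python scripts to look and compute and a shell command to move; the robot and the scene stay as the last step left them, time stands still between calls to the robot, and variables do not carry over. Pictures are saved under pics/ and viewed, and the job is handed in when it is done.

```bash
ls; mkdir -p pics; python3 - <<'E'
from station import arm
import cv2,pickle
print(arm.get_state())
for n in("scene","top"):
    f=arm.grab_frame(n); pickle.dump(f,open(n+"0.pkl","wb"))
    cv2.imwrite(f"pics/{n}0.png",cv2.resize(f["img"][...,::-1],(800,600),interpolation=cv2.INTER_CUBIC))
    print(n,f["fx"],f["fy"],f["cx"],f["cy"],f["extrinsics"].round(4).tolist(),[k for k in f])
E
```

```text
pics
{'t': 0.0, 'q': array([-9.17885012e-01,  3.59360430e-01,  1.10543570e-02, -3.52960420e-04,
       -1.22410549e+00, -2.88101808e-01]), 'qd': array([ 0.00141786,  0.00070498, -0.00061351,  0.00120934, -0.00118664,
       -0.0004839 ]), 'joint_efforts': array([-2.02676752e-04, -5.82715738e+01,  2.93034106e+01,  6.99654311e+00,
        6.91700276e-03, -1.61505550e-04]), 'eef_pos': array([ 0.24061827, -0.63012529,  0.22563734]), 'ee_rot': array([ 3.13994971e+00, -1.40854629e-04, -2.77690323e+00]), 'force': array([9.07883886e-01, 1.31735284e-01, 3.85801816e-04]), 'moment': array([-0.00990294, -0.01281193,  0.02187721]), 'width': 0.08747965984872981}
scene 442.8785718147304 442.8785718147304 249.24340371221544 193.16661261383518 [[-0.7878, 0.6159, -0.0036, 0.4495], [-0.4597, -0.5841, 0.669, 0.1619], [0.4099, 0.5287, 0.7432, -1.2669], [0.0, 0.0, 0.0, 1.0]] ['img', 'range_z', 'fx', 'fy', 'cx', 'cy', 'extrinsics']
top 414.2789058152067 414.2789058152067 248.05890124627044 195.43681778832598 [[-0.0142, -0.9998, 0.0172, -0.0365], [0.9906, -0.0117, 0.1362, -0.5941], [-0.136, 0.019, 0.9905, -1.113], [0.0, 0.0, 0.0, 1.0]] ['img', 'range_z', 'fx', 'fy', 'cx', 'cy', 'extrinsics']
```

View pics/scene0.png

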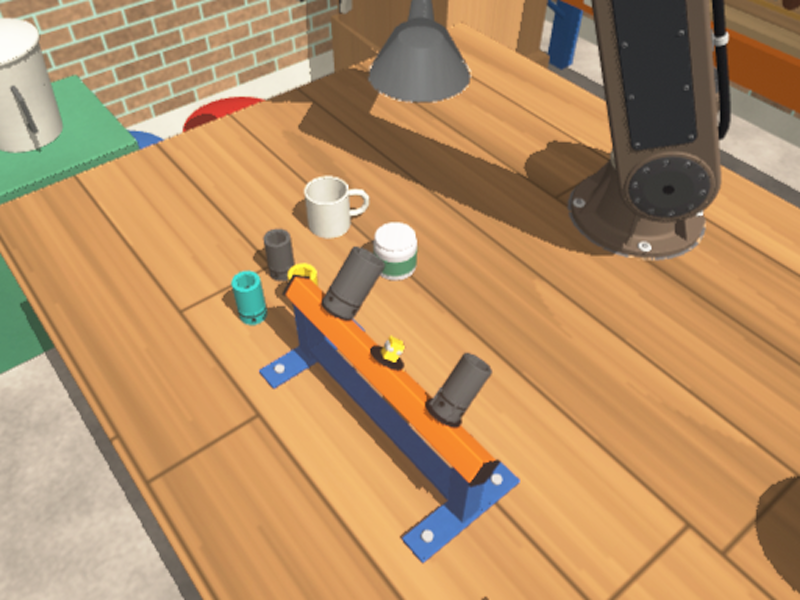

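View pics/top0.png

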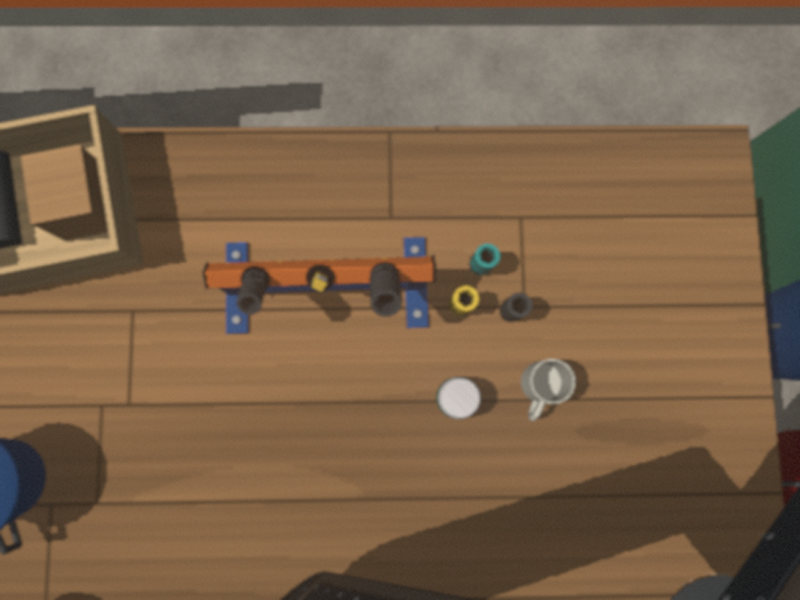

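Candidates: the dark standing socket is at scene (278,253) / top (517,306). The look-alikes are turquoise (248,297)/(487,258) and yellow (302,275)/(466,298), and the two dark hanging ones are at top (252,288) and (385,288). The dark standing one fits the description, so I'll check it in a crop and measure.

```bash
cat > h.py <<'E'
import numpy as np,cv2,pickle
from station import arm
def load(p): return pickle.load(open(p,"rb"))
def cloud(f):
    z=f["range_z"].astype(float); v,u=np.mgrid[0:384,0:512]
    c=np.stack([(u-f["cx"])/f["fx"]*z,-(v-f["cy"])/f["fy"]*z,-z,np.ones_like(z)],-1)
    w=c@np.linalg.inv(f["extrinsics"]).T
    w=w[...,:3]; w[z<=0]=np.nan
    return w
def proj(f,p):
    c=f["extrinsics"]@np.append(p,1); 
    return np.array([f["cx"]+f["fx"]*c[0]/-c[2], f["cy"]+f["fy"]*c[1]/c[2]])
def crop(f,u,v,r,name,s=None):
    u,v=int(u),int(v); u0,v0=max(u-r,0),max(v-r,0); i=f["img"][v0:v+r,u0:u+r,::-1]; s=s or 560//(2*r)
    cv2.imwrite(name,cv2.resize(i,None,fx=s,fy=s,interpolation=cv2.INTER_CUBIC))
E
python3 - <<'E'
from h import *
k=.64
T=load("top0.pkl");S=load("scene0.pkl")
for n,f,pts in(("top",T,dict(sock=(517,306),turq=(487,258),yel=(466,298),tin=(459,398),mug=(549,382),peg=(320,282),railL=(208,272),railR=(432,268),foot=(238,316))),("scene",S,dict(sock=(278,240),peg=(394,347),railA=(300,290),railB=(480,470),big=(365,285),small=(470,380),bench=(600,450)))):
    w=cloud(f)
    for a,(u,v) in pts.items():
        uu,vv=int(u*k),int(v*k); print(n,a,w[vv,uu].round(4), np.nanmax(w[vv-4:vv+5,uu-4:uu+5,2]).round(4))
crop(T,517*k,306*k,28,"pics/c1.png"); crop(S,278*k,253*k,28,"pics/c2.png"); crop(T,320*k,280*k,35,"pics/c3.png"); crop(S,390*k,352*k,35,"pics/c4.png")
a=[cv2.resize(cv2.imread(f"pics/c{i}.png"),(390,390)) for i in(1,2,3,4)]
cv2.imwrite("pics/c.png",cv2.resize(np.vstack([np.hstack(a[:2]),np.hstack(a[2:])]),(600,600)))
E
```

```text
top sock [ 0.5909 -0.2715  0.0493] 0.0845
top turq [ 0.6761 -0.2214  0.0503] 0.0849
top yel [ 0.6052 -0.1822  0.0546] 0.0791
top tin [ 0.4304 -0.1613  0.07  ] 0.0745
top mug [ 0.4558 -0.335   0.006 ] 0.0086
top peg [0.6167 0.0674 0.1648] 0.172
top railL [0.6364 0.2475 0.1511] 0.1539
top railR [ 0.6406 -0.1141  0.1493] 0.1562
top foot [0.5822 0.2287 0.0095] 0.1955
scene sock [ 0.5827 -0.2833  0.0642] 0.0828
scene peg [0.6197 0.0725 0.1641] 0.171
scene railA [ 0.65   -0.0949  0.1476] 0.1531
scene railB [0.6431 0.2543 0.1483] 0.1531
scene big [ 0.5989 -0.0155  0.1894] 0.2011
scene small [0.5984 0.1819 0.1968] 0.2051
scene bench [ 0.4288  0.284  -0.001 ] 0.0029
```

View pics/c.png

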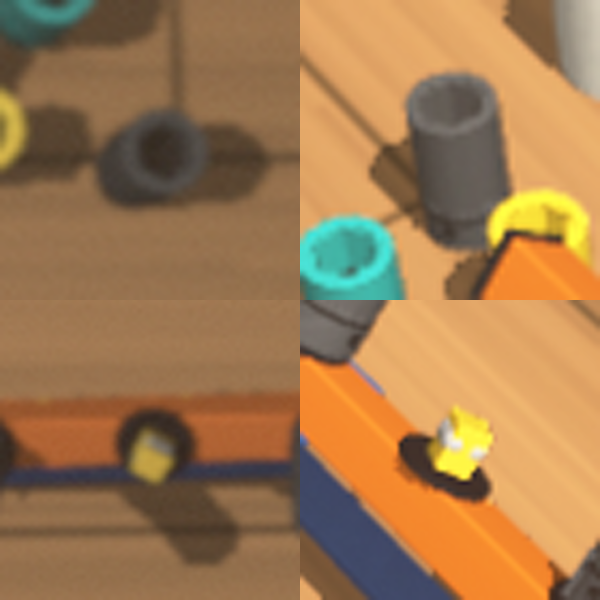

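The dark socket shows in crop 1 at (165,150) and crop 2 at (455,160), standing mouth up with cross holes near its foot. The peg is clearly turned on its flange. Next I'll fit the socket, the rail and the peg.

```bash
cat > fit.py <<'E'
from h import *
from scipy.optimize import least_squares
T=load("top0.pkl");S=load("scene0.pkl")
# socket cylinder
for n,f in(("top",T),("scene",S)):
    w=cloud(f); hsv=cv2.cvtColor(f["img"],cv2.COLOR_RGB2HSV)
    d=np.hypot(w[...,0]-.585,w[...,1]+.277)
    m=(d<.034)&(w[...,2]>.015)&(w[...,2]<.09)&(hsv[...,1]<110)
    p=w[m]; 
    r=least_squares(lambda q:np.clip(np.hypot(p[:,0]-q[0],p[:,1]-q[1])-.022,-.006,.006),[.585,-.277],loss="soft_l1",f_scale=.002)
    rim=p[p[:,2]>.074]
    print(n,"socket",len(p),r.x.round(4),"rim mean z",np.median(rim[:,2]).round(4),"rim bbox ctr",((rim[:,:2].max(0)+rim[:,:2].min(0))/2).round(4),np.ptp(rim[:,:2],axis=0).round(4))
# rail
def railfit(names):
  P=[]
  for f in names:
    w=cloud(f);hsv=cv2.cvtColor(f["img"],cv2.COLOR_RGB2HSV)
    m=(hsv[...,0]<13)&(hsv[...,1]>170)&(w[...,2]>.1)&(w[...,2]<.16)&(abs(w[...,0]-.64)<.06)&(abs(w[...,1]-.07)<.2)
    m=cv2.erode(m.astype(np.uint8),np.ones((2,2)))>0
    P.append(w[m])
  P=np.vstack(P)
  s,c=np.sin(np.radians(50)),np.cos(np.radians(50))
  def res(q):
    x,z,yaw=q; dx=(P[:,0]-x)*np.cos(yaw)+(P[:,1]-.07)*np.sin(yaw); dz=P[:,2]-z
    a=-c*dx+s*dz; b=s*dx+c*dz
    return np.maximum(abs(a),abs(b))-.016
  r=least_squares(res,[.64,.13,0],loss="soft_l1",f_scale=.001)
  yl=-(P[:,0]-r.x[0])*np.sin(r.x[2])+(P[:,1]-.07)*np.cos(r.x[2])
  print("rail x(at y=.07),z,yaw",r.x.round(4),len(P),"rms",np.std(r.fun).round(4),"yends",np.percentile(yl,[0,.5,99.5,100]).round(4)+.07)
  return r.x
for k in([T],[S],[T,S]): railfit(k)
E
python3 fit.py
```

```text
top socket 282 [ 0.5878 -0.2729] rim mean z 0.0796 rim bbox ctr [ 0.5878 -0.2716] [0.0412 0.0425]
scene socket 447 [ 0.5879 -0.2716] rim mean z 0.0793 rim bbox ctr [ 0.5895 -0.2692] [0.0418 0.0462]
rail x(at y=.07),z,yaw [0.6391 0.1296 0.0201] 1065 rms 0.0015 yends [-0.1148 -0.1135  0.2482  0.2498]
rail x(at y=.07),z,yaw [0.6388 0.1297 0.0201] 26 rms 0.0009 yends [-0.0472 -0.0471  0.1729  0.1731]
rail x(at y=.07),z,yaw [0.6391 0.1296 0.0201] 1091 rms 0.0014 yends [-0.1148 -0.1132  0.2482  0.2498]
```

```bash
python3 - <<'E'
from h import *
T=load("top0.pkl");S=load("scene0.pkl")
def sv(f,u,v,r,s):
    u,v=int(u),int(v); return cv2.resize(f["img"][v-r:v+r,u-r:u+r,::-1],(s,s),interpolation=cv2.INTER_LANCZOS4)
a=sv(S,*(proj(S,[.585,-.277,.03])),20,390); b=sv(S,*proj(S,[.617,.07,.165]),16,390)
cv2.imwrite("pics/d.png",np.hstack([np.clip(a*2.,0,255).astype(np.uint8),b]))
E
```

```text
(no output)
```

View pics/d.png

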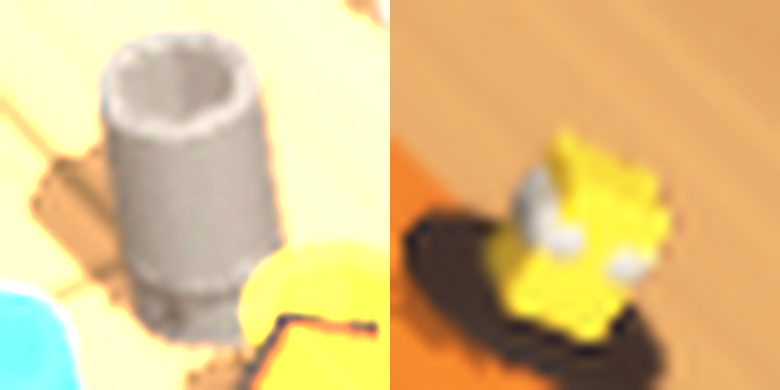

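```bash
cat > fit2.py <<'E'
from h import *
from scipy.optimize import least_squares, minimize
T=load("top0.pkl");S=load("scene0.pkl")
# hole angle
u0,v0=[int(t)-20 for t in proj(S,[.585,-.277,.03])]
print("origin",u0,v0)
cc=np.array([.5879,-.272])
# predicted pixel for hole at each angle at z=.014 ; refine by darkest
g=cv2.cvtColor(S["img"],cv2.COLOR_RGB2GRAY).astype(np.float32)
prof=[]
for a in range(0,360,4):
    t=np.radians(a); p=np.array([cc[0]+.022*np.cos(t),cc[1]+.022*np.sin(t),.014])
    camc=-S["extrinsics"][:3,:3].T@S["extrinsics"][:3,3]
    vis=np.dot((camc-p)[:2],[np.cos(t),np.sin(t)])>0.05
    if vis:
        px=proj(S,p); prof.append((a,round(float(cv2.getRectSubPix(g,(1,1),tuple(px.astype(np.float32)))[0,0])),tuple(px.round(1))))
for q in prof: print(q[0],q[1],q[2][0]-u0,q[2][1]-v0)
# peg
yaw=.0201; c,s=np.cos(np.radians(50)),np.sin(np.radians(50))
Rz=np.array([[np.cos(yaw),-np.sin(yaw),0],[np.sin(yaw),np.cos(yaw),0],[0,0,1]])
zx=Rz@[-c,0,s]; yx=Rz@[0,1,0]; xx=np.cross(yx,zx)
R=np.stack([xx,yx,zx],1); rail=np.array([.6391+.0025*.02,.0675,.1297])
masks=[]
for f,n in((T,"top"),(S,"scene")):
    hsv=cv2.cvtColor(f["img"],cv2.COLOR_RGB2HSV); w=cloud(f)
    near=np.linalg.norm(w-(rail+R@[0,0,.03]),axis=-1)<.04
    loc=(w-rail)@R
    yel=near&(hsv[...,0]>=20)&(hsv[...,0]<=35)&(hsv[...,1]>90)&(loc[...,2]>.021)
    m=near&(loc[...,2]>.0235)&(np.hypot(loc[...,0],loc[...,1])<.02)
    dark=near&(hsv[...,2]<90)&(abs(loc[...,2]-.02)<.006)
    print(n,"yel",yel.sum(),"all",m.sum(),"tip z pctl",np.nanpercentile(loc[yel][:,2],[50,80,90,95]).round(4),"flange z",np.nanmedian(loc[dark][:,2]).round(4),dark.sum(),"flange ctr bbox",[np.round((np.nanpercentile(loc[dark][:,i],[1,99])),4) for i in(0,1)])
    masks.append((f,m|yel))
    v,u=np.nonzero(m|yel); print(u.min(),u.max(),v.min(),v.max())
SS=8
def sil(f,q,box):
    px,py,t,z0=q; u0,v0,u1,v1=box
    pts=[]
    for z in(0,.024):
        for k in range(4):
            a=t+np.pi/4+k*np.pi/2; r=.009*2**.5
            pts.append(proj(f,rail+R@[px+r*np.cos(a),py+r*np.sin(a),z0+z]))
    im=np.zeros(((v1-v0)*SS,(u1-u0)*SS),np.uint8)
    h=cv2.convexHull(np.array(pts,np.float32)); h=((h-[u0-.5,v0-.5])*SS*16).astype(np.int32)
    cv2.fillConvexPoly(im,h,255,shift=4)
    return cv2.resize(im,(u1-u0,v1-v0),interpolation=cv2.INTER_AREA)/255.
def cost(q,which=(0,1)):
    e=0
    for i in which:
        f,m=masks[i]; v,u=np.nonzero(m); box=(u.min()-4,v.min()-4,u.max()+5,v.max()+5)
        sm=sil(f,q,box); e+=((sm-m[box[1]:box[3],box[0]:box[2]])**2).sum()/m.sum()
    return e
for which in((0,),(1,),(0,1)):
  out=[]
  for t in np.radians(np.arange(0,90,5)):
    r=minimize(lambda q:cost([q[0],q[1],t,q[2]],which),[0,0,.02],method="Nelder-Mead",options=dict(initial_simplex=np.array([[0,0,.02],[.003,0,.02],[0,.003,.02],[0,0,.023]]),maxfev=150))
    out.append((round(r.fun,3),round(np.degrees(t)),r.x.round(4).tolist()))
  print(which); [print(o) for o in sorted(out)[:6]]
E
python3 fit2.py
```

```text
origin 159 144
0 69 13.800000000000011 30.0
4 66 14.099999999999994 30.30000000000001
8 68 14.5 30.599999999999994
12 71 14.900000000000006 30.900000000000006
16 71 15.300000000000011 31.19999999999999
20 70 15.699999999999989 31.400000000000006
24 67 16.19999999999999 31.599999999999994
28 61 16.69999999999999 31.80000000000001
32 59 17.19999999999999 31.900000000000006
36 62 17.80000000000001 32.099999999999994
40 69 18.400000000000006 32.19999999999999
44 78 18.900000000000006 32.19999999999999
48 84 19.5 32.30000000000001
52 88 20.099999999999994 32.30000000000001
56 90 20.69999999999999 32.30000000000001
60 91 21.30000000000001 32.19999999999999
64 93 21.900000000000006 32.19999999999999
68 93 22.5 32.099999999999994
72 95 23.099999999999994 31.900000000000006
76 107 23.599999999999994 31.80000000000001
80 131 24.19999999999999 31.599999999999994
84 174 24.69999999999999 31.400000000000006
88 204 25.30000000000001 31.099999999999994
92 222 25.80000000000001 30.900000000000006
96 231 26.19999999999999 30.599999999999994
100 231 26.69999999999999 30.30000000000001
104 229 27.09999
[... 1180 characters left out ...]
(0.118), 45, [0.0009, -0.0005, 0.0217])
(np.float64(0.132), 70, [0.0005, -0.0001, 0.0207])
(1,)
(np.float64(0.061), 55, [0.0006, 0.0009, 0.0206])
(np.float64(0.066), 50, [-0.0, 0.0005, 0.0202])
(np.float64(0.066), 60, [-0.0004, 0.0002, 0.0203])
(np.float64(0.078), 65, [-0.0, 0.0007, 0.0204])
(np.float64(0.088), 5, [0.0001, 0.001, 0.0206])
(np.float64(0.089), 45, [-0.0002, 0.0004, 0.0203])
(0, 1)
(np.float64(0.158), 55, [-0.0002, 0.0001, 0.02])
(np.float64(0.162), 60, [-0.0004, 0.0002, 0.0203])
(np.float64(0.174), 50, [-0.0001, 0.0001, 0.0201])
(np.float64(0.187), 65, [-0.0003, 0.0001, 0.02])
(np.float64(0.214), 45, [-0.0004, 0.0001, 0.0201])
(np.float64(0.226), 70, [-0.0005, 0.0002, 0.0202])
```

Peg turn is about 56° in the flange frame, flange face at 20 mm from the rail centre, and the socket's flats at about 31° world. I'll make a helper that turns a target pose into shares.

```bash
cat > go.py <<'E'
from h import *
from scipy.spatial.transform import Rotation as Ro
yaw=.0201; c,s=np.cos(np.radians(50)),np.sin(np.radians(50))
Rz=Ro.from_euler("z",yaw).as_matrix()
zf=Rz@[-c,0,s]; yf=Rz@[0,1,0]; xf=np.cross(yf,zf)
RF=np.stack([xf,yf,zf],1); F=np.array([.6391,.0675,.1297])+RF@[0,0,.0202]
def cur():
    st=arm.get_state(); return st,Ro.from_euler("xyz",st["ee_rot"]),np.array(st["eef_pos"])
def delta(R,p):
    st,r,q=cur(); d=r.inv().apply(np.array(p)-q); w=(r.inv()*R).as_rotvec(degrees=True)
    print("shares t",(d/.3).round(4),"r",(w/60).round(4),"| mm",(d*1000).round(1),"deg",w.round(1))
    return d,w
def down(y): return Ro.from_euler("xyz",[np.pi,0,y])
def final(off=0,h=0,lat=(0,0),grip=.055):
    """tool pose with socket foot h above flange, turned off deg about zf"""
    M=Ro.from_matrix(np.stack([-yf,-xf,-zf],1)); R=Ro.from_rotvec(np.radians(off)*zf)*M
    p=F+RF@[lat[0],lat[1],h+grip-.019]; return R,p
E
python3 - <<'E'
from go import *
print(F,zf)
delta(down(-2.007),[.588,-.272,.2256])
print(final(0,.08)[1])
E
```

```text
[0.62611831 0.06723903 0.1451741 ] [-0.64265777 -0.01291916  0.76604444]
shares t [-1.5076e+00  7.0250e-01  1.2000e-03] r [ 1.400e-03  4.000e-04 -7.352e-01] | mm [-4.523e+02  2.107e+02  4.000e-01] deg [  0.1   0.  -44.1]
[0.55157001 0.06574041 0.23403525]
```

```bash
python3 -m inch '0 -0.8 0.37 0 0 0 -0.37; 0 -0.8 0.37 0 0 0 -0.37; 0 -0.8 0.37 0 0 0 -0.37; 0 -0.8 0.37 0 0 0 -0.37; 0 -0.8 0.37 0 0 0 -0.37; 0 -0.8 0.37 0 0 0 -0.37; 0 -0.8 0.37 0 0 0 -0.37; 0 -0.8 0.37 0 0 0 -0.37; 0 -0.8 0.37 0 0 0 -0.37' 30; python3 - <<'E'
from go import *
delta(down(-2.007),[.588,-.272,.2256])
E
```

```text
t: 1.0
eef_pos: [0.4245, -0.442, 0.2263]
ee_rot: [3.141, -0.0, -2.39]
force: [-0.6, 1.0, 0.2]
width: 0.0877
shares t [-0.7849  0.0422  0.0022] r [ 5.000e-04 -2.000e-04 -3.661e-01] | mm [-235.5   12.7    0.7] deg [  0.  -0. -22.]
```

```bash
python3 -m inch '0 -0.785 0.042 0 0 0 -0.366; 0 -0.785 0.042 0 0 0 -0.366; 0 -0.785 0.042 0 0 0 -0.366; 0 -0.785 0.042 0 0 0 -0.366; 0 -0.785 0.042 0 0 0 -0.366; 0 -0.785 0.042 0 0 0 -0.366; 0 -0.785 0.042 0 0 0 -0.366; 0 -0.785 0.042 0.2 0 0 -0.366; 0 -0.785 0.042 0.2 0 0 -0.366'; python3 - <<'E'
from go import *
delta(down(-2.007),[.588,-.272,.036])
f=arm.grab_frame("scene");pickle.dump(f,open("scene1.pkl","wb"))
crop(f,*proj(f,[.588,-.272,.09]),60,"pics/e.png",5)
E
```

```text
t: 1.9
eef_pos: [0.5849, -0.2717, 0.1621]
ee_rot: [3.135, -0.0, -2.009]
force: [-1.6, 0.8, -1.3]
width: 0.0874
shares t [-0.0036 -0.0126  0.4202] r [ 0.0066 -0.0003 -0.0022] | mm [ -1.1  -3.8 126.1] deg [ 0.4 -0.  -0.1]
```

View pics/e.png

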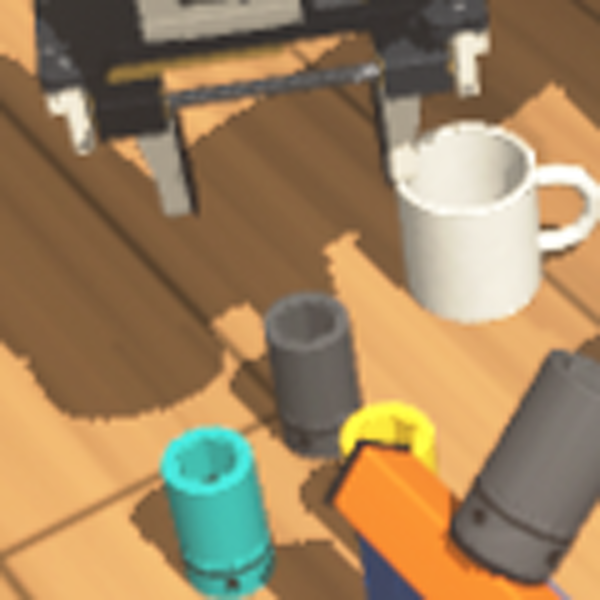

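The open gripper sits over the dark socket (crop 310,380), with the fingers clear of the mug and the look-alikes. Descending.

```bash
python3 -m inch '0 0 -0.006 0.1 0 0 0; 0 0 -0.006 0.2 0 0 0; 0 0 -0.006 0.3 0 0 0; 0 0 -0.006 0.35 0 0 0; 0 0 -0.006 0.4 0 0 0; 0 0 -0.006 0.42 0 0 0; 0 0 -0.006 0.42 0 0 0; 0 0 -0.006 0.42 0 0 0'; python3 - <<'E'
from go import *
delta(down(-2.007),[.588,-.272,.036])
print(arm.get_state()["q"].round(3))
f=arm.grab_frame("scene");crop(f,*proj(f,[.588,-.272,.05]),40,"pics/e2.png",7)
E
```

```text
t: 2.75
eef_pos: [0.5911, -0.2722, 0.0417]
ee_rot: [-3.14, 0.0, -2.006]
force: [-0.0, 0.7, 0.6]
width: 0.0876
shares t [0.0039 0.0097 0.0189] r [-0.0014  0.0001  0.0012] | mm [1.2 2.9 5.7] deg [-0.1  0.   0.1]
[-0.132  0.482 -0.258  0.    -0.83  -0.303]
```

View pics/e2.png

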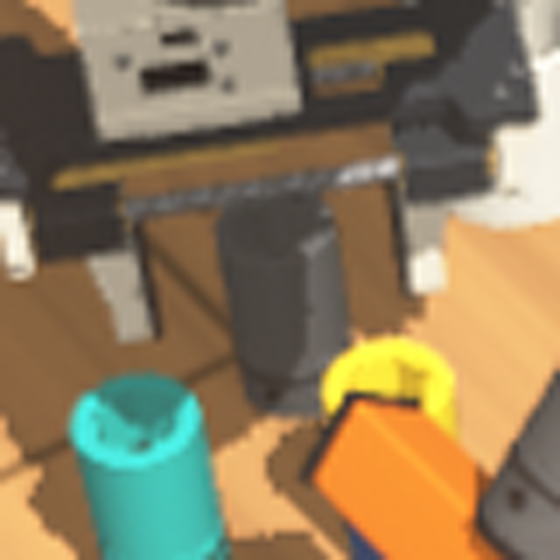

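The socket stands between the fingers, with no contact yet. I'll correct the last millimetres and close.

```bash
python3 -m inch '0 0.003 0.008 0.017 0 0 0; 0 0.003 0.008 0.017 0 0 0; 0.4 0.003 0.008 0.017 0 0 0; 0.5 0.003 0.008 0.017 0 0 0; 0.7 0.003 0.008 0.017 0 0 0; 0.8 0.003 0.008 0.017 0 0 0; 0.8 0.003 0.008 0.017 0 0 0; 0.8 0.003 0.008 0.017 0 0 0' 55; python3 - <<'E'
from go import *
delta(down(-2.007),[.588,-.272,.036])
E
```

```text
t: 3.6
eef_pos: [0.588, -0.2718, 0.0355]
ee_rot: [-3.141, 0.0, -2.006]
force: [2.7, -1.7, 3.2]
width: 0.0452
shares t [ 0.0007 -0.0002 -0.0016] r [-0.0004  0.0001  0.001 ] | mm [ 0.2 -0.1 -0.5] deg [-0.   0.   0.1]
```

```bash
python3 -m inch '0.8 0 0 0 0 0 0; 0.8 0 0 0 0 0 0; 0.8 0 0 -0.05 0 0 0; 0.8 0 0 -0.15 0 0 0; 0.8 0 0 -0.3 0 0 0; 0.8 0 0 -0.45 0 0 0; 0.8 0 0 -0.6 0 0 0; 0.8 0 0 -0.75 0 0 0; 0.8 0 0 -0.9 0 0 0; 0.8 0 0 -0.95 0 0 0; 0.8 0 0 -0.95 0 0 0; 0.8 0 0 -0.95 0 0 0'; python3 - <<'E'
from go import *
f=arm.grab_frame("scene");crop(f,*proj(f,[.588,-.272,.33]),50,"pics/e3.png",6)
print(arm.get_state()["force"],arm.get_state()["moment"])
R,p=final(0,.10); print(p); delta(R,p)
E
```

```text
t: 4.8
eef_pos: [0.5867, -0.271, 0.3192]
ee_rot: [3.139, 0.001, -2.006]
force: [0.9, 0.1, -6.8]
width: 0.0431
[-0.16894256  0.59988425 -5.93919715] [ 0.0599353   0.0545399  -0.02961661]
[0.53871686 0.06548203 0.24935614]
shares t [-0.9498  0.6168  0.2322] r [ 0.6587 -0.1509 -0.4176] | mm [-284.9  185.    69.7] deg [ 39.5  -9.1 -25.1]
```

View pics/e3.png

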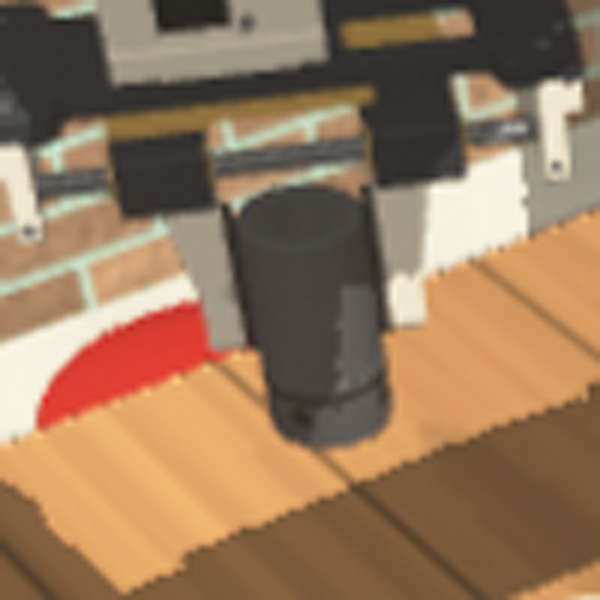

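Held firmly, with the foot free of the bench and a cross hole visible at crop (300,412). Next I'll cross at height, then tilt.

```bash
python3 - <<'E'
from go import *
R,p=final(0,.10); delta(R,[p[0]-.03,p[1],.32])
E
```

```text
shares t [-0.9076  0.7084 -0.0029] r [ 0.6587 -0.1509 -0.4176] | mm [-272.3  212.5   -0.9] deg [ 39.5  -9.1 -25.1]
```

```bash
python3 -m inch '0.8 -0.10 0.08 -0.003 0.07 -0.015 -0.04; 0.8 -0.20 0.16 -0.003 0.15 -0.03 -0.09; 0.8 -0.3 0.24 -0.003 0.22 -0.05 -0.14; 0.8 -0.4 0.32 -0.003 0.3 -0.07 -0.19; 0.8 -0.5 0.4 -0.003 0.37 -0.08 -0.23; 0.8 -0.6 0.48 -0.003 0.45 -0.1 -0.28; 0.8 -0.7 0.56 -0.003 0.52 -0.12 -0.33; 0.8 -0.8 0.63 -0.003 0.59 -0.135 -0.37; 0.8 -0.86 0.67 -0.003 0.63 -0.145 -0.4; 0.8 -0.908 0.708 -0.003 0.659 -0.151 -0.418; 0.8 -0.908 0.708 -0.003 0.659 -0.151 -0.418; 0.8 -0.908 0.708 -0.003 0.659 -0.151 -0.418'; python3 - <<'E'
from go import *
R,p=final(0,.06);print(arm.get_state()["q"].round(3)); delta(R,p)
f=arm.grab_frame("scene");pickle.dump(f,open("scene2.pkl","wb"))
crop(f,*proj(f,[.57,.0655,.25]),60,"pics/e4.png",5)
E
```

```text
t: 6.05
eef_pos: [0.509, 0.064, 0.3191]
ee_rot: [-2.443, -0.004, -1.55]
force: [0.5, -0.3, -6.2]
width: 0.0434
[ 0.684 -0.372 -0.997  0.885 -0.541 -1.346]
shares t [-0.004   0.0735  0.3751] r [-0.0005 -0.0024  0.003 ] | mm [ -1.2  22.1 112.5] deg [-0.  -0.1  0.2]
```

View pics/e4.png

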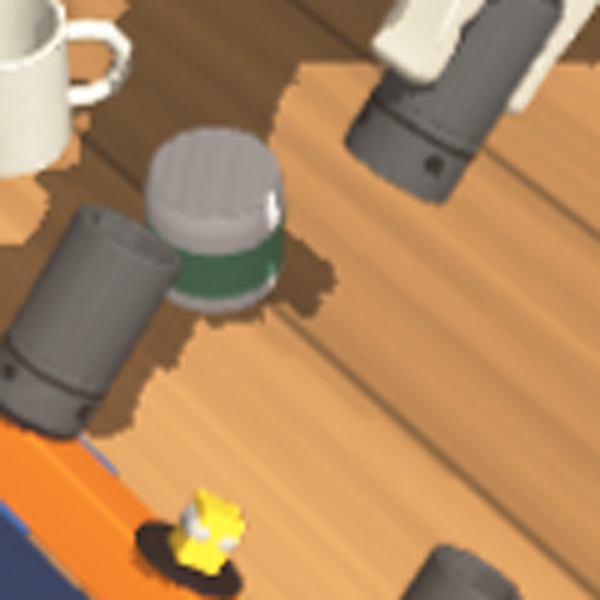

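The socket hangs in the gripper with a hole at crop (433,165), and the peg at (208,530) stays clear. I'll compute the hole angle in the flange frame and move to hover.

```bash
cat > hole.py <<'E'
from go import *
def holes(f,R,p,foot=.0355):
    z=R.apply([0,0,1]); x=xf-(xf@z)*z; x/=np.linalg.norm(x); y=np.cross(-z,x)  # axis up = -z
    o=p+foot*z; cam=-f["extrinsics"][:3,:3].T@f["extrinsics"][:3,3]
    g=cv2.cvtColor(f["img"],cv2.COLOR_RGB2GRAY).astype(np.float32); A=[]
    for a in range(0,360,3):
        t=np.radians(a); n=np.cos(t)*x+np.sin(t)*y; P=o-.014*z+.022*n
        v=cam-P; v/=np.linalg.norm(v)
        if v@n>.15:
            px=proj(f,P); vals=[cv2.getRectSubPix(g,(1,1),tuple(proj(f,o-hh*z+.022*n).astype(np.float32)))[0,0] for hh in(.012,.014,.016)]
            A.append((a,int(min(vals))))
    return A
E
python3 - <<'E'
from hole import *
f=load("scene2.pkl"); st,R,p=cur(); print(holes(f,R,p))
E
python3 -m inch '0.8 -0.004 0.07 0.03 0 0 0; 0.8 -0.004 0.07 0.1 0 0 0; 0.8 -0.004 0.07 0.2 0 0 0; 0.8 -0.004 0.07 0.3 0 0 0; 0.8 -0.004 0.073 0.35 0 0 0; 0.8 -0.004 0.073 0.375 0 0 0; 0.8 -0.004 0.073 0.375 0 0 0; 0.8 -0.004 0.073 0.375 0 0 0'; python3 - <<'E'
from hole import *
R,p=final(0,.06);print(arm.get_state()["q"].round(3)); delta(R,p)
f=arm.grab_frame("scene");pickle.dump(f,open("scene3.pkl","wb"))
st,R,p=cur(); print(holes(f,R,p))
a=crop(f,*proj(f,[.595,.0655,.2]),40,"pics/e5.png",7)
f=arm.grab_frame("top");pickle.dump(f,open("top3.pkl","wb"))
E
```

```text
[(0, 90), (3, 92), (6, 93), (9, 95), (12, 97), (15, 99), (18, 101), (21, 103), (24, 104), (27, 105), (30, 106), (33, 107), (36, 108), (39, 108), (42, 108), (45, 107), (48, 105), (51, 99), (54, 77), (57, 59), (60, 58), (63, 58), (66, 58), (69, 62), (72, 71), (75, 82), (78, 90), (81, 94), (84, 94), (87, 92), (90, 91), (93, 89), (96, 88), (99, 89), (102, 92), (105, 96), (108, 97), (111, 100), (312, 124), (315, 117), (318, 108), (321, 97), (324, 85), (327, 71), (330, 61), (333, 49), (336, 50), (339, 55), (342, 63), (345, 71), (348, 78), (351, 83), (354, 86), (357, 88)]
t: 6.9
eef_pos: [0.5805, 0.0682, 0.2526]
ee_rot: [-2.492, -0.003, -1.552]
force: [-0.1, 0.3, -5.7]
width: 0.0431
[ 0.359 -0.139 -1.017  1.237 -0.217 -1.502]
shares t [0.0059 0.1111 0.0576] r [ 0.0465 -0.0029  0.0008] | mm [ 1.8 33.3 17.3] deg [ 2.8 -0.2  0. ]
[(0, 91), (3, 92), (6, 94), (9, 97), (12, 99), (15, 101), (18, 102), (21, 103), (24, 105), (27, 106), (30, 107), (33, 107), (36, 108), (39, 108), (42, 108), (45, 107), (48, 103), (51, 91), (54, 75), (57, 64), (60, 60), (63, 62), (66, 67), (69, 72), (72, 80), (75, 90), (78, 95), (81, 96), (84, 95), (87, 93), (90, 91), (93, 91), (96, 92), (99, 97), (102, 104), (105, 108), (108, 116), (111, 123), (315, 70), (318, 66), (321, 61), (324, 55), (327, 53), (330, 51), (333, 51), (336, 55), (339, 61), (342, 69), (345, 76), (348, 81), (351, 85), (354, 87), (357, 89)]
```

View pics/e5.png

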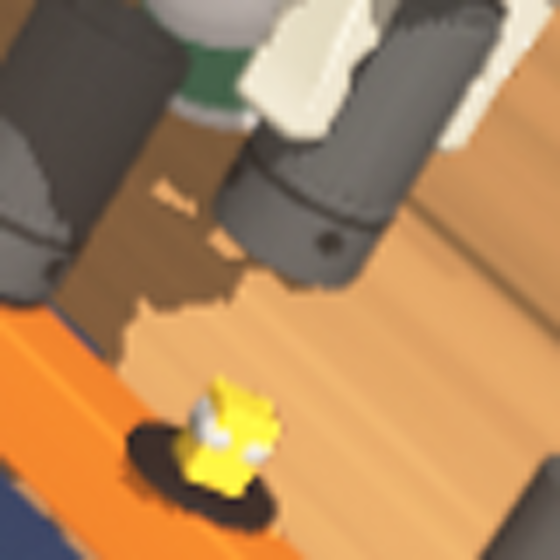

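The arm stopped short, with q3 near its -1.02 limit and q5 near 0, and nothing was touched. I'll identify the kinematics so I can pick a reachable configuration.

```bash
cat > kin.py <<'E'
import numpy as np
from scipy.spatial.transform import Rotation as Ro
from scipy.optimize import least_squares
X,Y,Z=np.eye(3)
def rot(ax,a): return Ro.from_rotvec(np.array(ax)*a)
def fk(q,k,s4=1,s6=1,C=None):
    a1,d1,h,L2,ex,ez,dw,L3,d5,Lt,ty=k
    R=rot(Z,q[0]); p=R.apply([a1,d1,h])
    R=R*rot(Y,q[1]); p=p+R.apply([0,0,L2])
    R=R*rot(Y,-q[2]); p=p+R.apply([L3+ex*0,0,ez])
    R=R*rot(X,s4*q[3]); p=p+R.apply([0,dw,0])
    R=R*rot(Y,-q[4]); p=p+R.apply([d5*0+Lt,ty*0+d5,0])
    R=R*rot(X,s6*q[5])
    return R,p
E
python3 - <<'E'
from kin import *
from station import arm
st=arm.get_state()
D=[([-.917885,.35936,.011054,-.000353,-1.224105,-.288102],[.24062,-.63013,.22564],[3.13995,-.00014,-2.7769]),
([-0.132,0.482,-0.258,0,-0.83,-0.303],[.5911,-.2722,.0417],[-3.14,0,-2.006]),
([0.684,-0.372,-0.997,0.885,-0.541,-1.346],[.509,.064,.3191],[-2.443,-.004,-1.55]),
(st["q"],st["eef_pos"],st["ee_rot"])]
import pickle; pickle.dump(D,open("kd.pkl","wb"))
for s4 in(1,-1):
  for s6 in(1,-1):
    Cs=[(fk(q,np.zeros(11),s4,s6)[0].inv()*Ro.from_euler("xyz",e)) for q,p,e in D]
    print(s4,s6,[round((Cs[0].inv()*c).magnitude(),3) for c in Cs],Cs[0].as_rotvec().round(3))
E
```

```text
1 1 [0.0, 0.03, 0.952, 0.412] [-0.775  1.428 -0.775]
1 -1 [0.0, 0.001, 1.77, 2.474] [-1.209  1.209 -1.208]
-1 1 [0.0, 0.03, 2.116, 2.428] [-0.775  1.428 -0.775]
-1 -1 [0.0, 0.001, 0.001, 0.0] [-1.209  1.209 -1.209]
```

```bash
python3 - <<'E'
from kin import *
import pickle
D=pickle.load(open("kd.pkl","rb"))
def full(v): a1,d1,h,L2,ez,dw,L3,Lt=v; return [a1,d1,h,L2,0,ez,dw,L3,0,Lt,0]
def res(v,lam=1e-3): 
    r=np.concatenate([fk(q,full(v),-1,-1)[1]-p for q,p,e in D]); return np.concatenate([r,lam*(np.array(v)-x0)])
x0=np.array([0,0.19,.4,.4,0,0,.4,.25])
for z in([0,.19,.4,.4,0,0,.4,.25],[0,0,.4,.4,0,.19,.4,.25],[.1,.19,.3,.5,.05,0,.4,.3]):
    x0=np.array(z); r=least_squares(res,x0); print(r.x.round(4),np.abs(r.fun[:12]).max().round(5), np.linalg.svd(r.jac[:12])[1].round(3))
E
```

```text
[ 9.000e-04 -2.000e-04  1.982e-01  6.011e-01  2.000e-04 -1.917e-01
  4.628e-01  3.773e-01] 0.00023 [3.897 3.021 2.493 0.97  0.537 0.383 0.23  0.191]
[ 9.000e-04 -2.000e-04  1.982e-01  6.011e-01  2.000e-04 -1.917e-01
  4.628e-01  3.773e-01] 0.00023 [3.897 3.021 2.493 0.97  0.537 0.383 0.23  0.191]
[ 9.000e-04 -2.000e-04  1.982e-01  6.011e-01  2.000e-04 -1.917e-01
  4.628e-01  3.773e-01] 0.00023 [3.897 3.021 2.493 0.97  0.537 0.383 0.23  0.191]
```

```bash
cat >> kin.py <<'E'
K=[.0009,-.0002,.1982,.6011,0,.0002,-.1917,.4628,0,.3773,0]
C=Ro.from_rotvec([-1.209,1.209,-1.209])
lo=np.array([-3.07,-1.43,-1.02,-3.03,-3.05,-3.03]);hi=np.array([3.07,2.12,1.25,1.67,0,3.03])
def ik(R,p,seeds):
    out=[]
    def f(q):
        r,x=fk(q,K,-1,-1); return np.concatenate([x-p,.3*(R.inv()*r*C).as_rotvec()])
    for s in seeds:
        r=least_squares(f,np.clip(s,lo+1e-3,hi-1e-3),bounds=(lo,hi),xtol=1e-12,ftol=1e-12)
        if np.abs(r.fun).max()<1e-4 and not any(np.abs(r.x-o).max()<.02 for o in out): out.append(r.x)
    return out
E
python3 - <<'E'
from go import *
from kin import ik,lo,hi
rng=np.random.default_rng(0)
for h in(0,.03,.06,.1):
  for off in(0,):
    R,p=final(off,h); print(h,p.round(3))
    for o in ik(R,p,rng.uniform(lo,hi,(80,6))): print("  ",o.round(3), "margin",np.minimum(o-lo,hi-o).min().round(3))
E
```

```text
0 [0.603 0.067 0.173]
0.03 [0.584 0.066 0.196]
0.06 [0.564 0.066 0.219]
0.1 [0.539 0.065 0.249]
```

```bash
cat >> go.py <<'E'
def finalb(beta,off=0,h=0,lat=(0,0),grip=.055,flip=False):
    """tool back dir tilted beta deg from zf toward xf, jaw along yf; socket foot h above flange; turn off deg about zf"""
    b=np.radians(beta); back=np.cos(b)*zf+np.sin(b)*xf; z=-back; y=-yf if flip else yf; x=np.cross(y,z)
    R=Ro.from_rotvec(np.radians(off)*zf)*Ro.from_matrix(np.stack([x,y,z],1))
    p=F+RF@[lat[0],lat[1],h+grip]+R.apply([0,0,.019]); return R,p
E
python3 - <<'E'
from go import *
from kin import *
rng=np.random.default_rng(0)
D=pickle.load(open("kd.pkl","rb"))
q,p,e=D[1]; print(len(ik(Ro.from_euler("xyz",e),np.array(p),rng.uniform(lo,hi,(30,6)))))
for beta in(5,10,15,20,30,40,50):
  for fl in(0,1):
    n=[]
    for h in(0,.08):
      R,p=finalb(beta,0,h,flip=fl)
      for o in ik(R,p,rng.uniform(lo,hi,(30,6))): print(beta,fl,h,o.round(2), "margin",np.minimum(o-lo,hi-o).round(2).min())
E
```

```text
1
10 0 0.08 [ 0.59 -0.14 -0.91  0.68 -0.44 -2.71] margin 0.11
10 1 0 [ 0.25  0.03 -1.01  1.35 -0.12  0.02] margin 0.01
10 1 0.08 [ 0.59 -0.14 -0.91  0.69 -0.44  0.43] margin 0.11
15 0 0 [ 0.51  0.06 -0.82  0.59 -0.36 -2.58] margin 0.2
15 0 0.08 [ 0.62 -0.1  -0.78  0.45 -0.58 -2.5 ] margin 0.24
15 1 0 [ 0.51  0.06 -0.82  0.59 -0.36  0.56] margin 0.2
15 1 0.08 [ 0.62 -0.1  -0.78  0.45 -0.58  0.64] margin 0.24
20 0 0 [ 0.53  0.09 -0.67  0.34 -0.53 -2.35] margin 0.35
20 0 0.08 [ 0.6  -0.06 -0.65  0.29 -0.7  -2.35] margin 0.37
20 1 0 [ 0.53  0.09 -0.67  0.34 -0.53  0.79] margin 0.35
20 1 0.08 [ 0.6  -0.06 -0.65  0.3  -0.7   0.79] margin 0.37
30 0 0 [ 0.49  0.18 -0.44  0.11 -0.8  -2.11] margin 0.58
30 0 0.08 [ 0.54  0.04 -0.45  0.11 -0.94 -2.15] margin 0.57
30 1 0 [ 0.49  0.18 -0.44  0.11 -0.8   1.03] margin 0.58
30 1 0.08 [ 0.54  0.04 -0.45  0.11 -0.94  0.99] margin 0.57
40 0 0 [ 0.44  0.27 -0.25 -0.   -1.05 -1.99] margin 0.77
40 0 0.08 [ 0.48  0.14 -0.28 -0.   -1.16 -2.03] margin 0.74
40 1 0 [ 0.44  0.27 -0.25  0.   -1.05  1.15] margin 0.77
40 1 0.08 [ 0.48  0.14 -0.28  0.   -1.16  1.11] margin 0.74
50 0 0 [ 0.4   0.37 -0.09 -0.07 -1.27 -1.92] margin 0.93
50 0 0.08 [ 0.43  0.25 -0.12 -0.07 -1.36 -1.96] margin 0.9
50 1 0 [ 0.4   0.37 -0.09 -0.07 -1.27  1.22] margin 0.93
50 1 0.08 [ 0.43  0.25 -0.12 -0.07 -1.36  1.18] margin 0.9
```

The kinematic fit is good to 0.2 mm. A tool in line with the peg is out of reach, but tilted about 25° from the socket axis it is comfortable. So I'll set the socket down in the clear at (0.43, 0.33), regrip it tilted, and insert. Checking reach and clear bench.

```bash
cat >> go.py <<'E'
def pick(beta,delta,xy,grip=.055,dz=0,flip=False):
    d=np.radians(delta); b=np.radians(beta)
    back=np.array([np.sin(b)*np.cos(d),np.sin(b)*np.sin(d),np.cos(b)]); z=-back
    y=np.array([-np.sin(d),np.cos(d),0]); y=-y if flip else y; x=np.cross(y,z)
    R=Ro.from_matrix(np.stack([x,y,z],1)); return R,np.array([xy[0],xy[1],grip+dz])+R.apply([0,0,.019])
E
python3 - <<'E'
from go import *
from kin import *
rng=np.random.default_rng(0)
def show(n,R,p):
    for o in ik(R,p,rng.uniform(lo,hi,(25,6))): print(n,p.round(3),o.round(2),"margin",np.minimum(o-lo,hi-o).round(2).min())
xy=(.43,.33)
for y in(-1.667,): 
  for z in(.036,.2): show("place",down(y),np.array([*xy,z]))
for fl in(0,1):
  for dz in(0,.1): show(f"pick{fl}",*pick(25,1.15,xy,dz=dz,flip=fl))
for fl in (0,1):
  for off in(-20,0,20):
   for h in(0,.06): show(f"fin{fl} {off} {h}",*finalb(25,off,h,flip=fl))
w=cloud(load("top3.pkl"))
m=(abs(w[...,0]-.45)<.1)&(abs(w[...,1]-.33)<.12); print("bench z",np.nanpercentile(w[m][:,2],[1,50,99]),m.sum())
f=load("top3.pkl"); u,v=proj(f,[.43,.33,0]); print(u,v); cv2.imwrite("pics/t3.png",f["img"][...,::-1])
E
```

```text
place [0.43  0.33  0.036] [ 1.02  0.35 -0.51 -0.   -0.71 -1.11] margin 0.51
place [0.43 0.33 0.2 ] [ 1.02  0.16 -0.32 -0.   -1.09 -1.11] margin 0.7
pick0 [0.422 0.33  0.038] [ 0.8   0.55 -0.11 -0.32 -1.25 -2.19] margin 0.84
pick0 [0.422 0.33  0.138] [ 0.8   0.44 -0.03 -0.3  -1.43 -2.25] margin 0.78
pick1 [0.422 0.33  0.038] [ 0.8   0.55 -0.11 -0.32 -1.25  0.95] margin 0.91
pick1 [0.422 0.33  0.138] [ 0.8   0.44 -0.03 -0.3  -1.43  0.89] margin 0.99
fin0 -20 0 [0.596 0.069 0.169] [ 0.43  0.12 -0.48 -0.04 -0.65 -2.25] margin 0.54
fin0 -20 0.06 [0.557 0.069 0.215] [ 0.46  0.01 -0.49 -0.02 -0.75 -2.3 ] margin 0.53
fin0 0 0 [0.596 0.067 0.169] [ 0.51  0.13 -0.54  0.2  -0.67 -2.2 ] margin 0.48
fin0 0 0.06 [0.557 0.066 0.215] [ 0.56  0.02 -0.55  0.19 -0.78 -2.23] margin 0.47
fin0 20 0 [0.596 0.064 0.169] [ 0.58  0.14 -0.64  0.45 -0.68 -2.17] margin 0.38
fin0 20 0.06 [0.558 0.063 0.215] [ 0.64  0.03 -0.63  0.4  -0.8  -2.16] margin 0.39
fin1 -20 0 [0.596 0.069 0.169] [ 0.43  0.12 -0.48 -0.04 -0.65  0.89] margin 0.54
fin1 -20 0.06 [0.557 0.069 0.215] [ 0.46  0.01 -0.49 -0.02 -0.75  0.84] margin 0.53
fin1 0 0 [0.596 0.067 0.169] [ 0.51  0.13 -0.54  0.2  -0.67  0.94] margin 0.48
fin1 0 0.06 [0.557 0.066 0.215] [ 0.56  0.02 -0.55  0.19 -0.78  0.91] margin 0.47
fin1 20 0 [0.596 0.064 0.169] [ 0.58  0.14 -0.64  0.45 -0.68  0.97] margin 0.38
fin1 20 0.06 [0.558 0.063 0.215] [ 0.64  0.03 -0.63  0.4  -0.8   0.98] margin 0.39
bench z [-0.0054076  -0.00030747  0.00501219] 6065
115.62566507800227 256.5744447019656
```

View pics/t3.png

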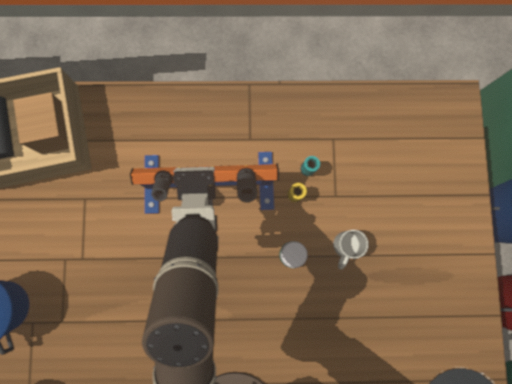

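The top view shows the spot at pixel (116,257) is bare bench. First I'll back off upward, untilting and going left.

```bash
python3 - <<'E'
from go import *
st,r,q=cur(); delta(r,[.50,.07,.34]); delta(down(-1.667),[.43,.33,.30])
E
```

```text
shares t [-0.008   0.0391 -0.3912] r [0. 0. 0.] | mm [  -2.4   11.7 -117.4] deg [0. 0. 0.]
shares t [-0.8795  0.2903 -0.4175] r [-0.6214  0.0342  0.1079] | mm [-263.8   87.1 -125.2] deg [-37.3   2.1   6.5]
```

```bash
python3 -m inch '0.8 0 0.02 -0.12 0 0 0; 0.8 0 0.03 -0.25 0 0 0; 0.8 -0.03 0.04 -0.39 -0.05 0 0.01; 0.8 -0.15 0.08 -0.4 -0.15 0.01 0.02; 0.8 -0.28 0.12 -0.41 -0.25 0.015 0.04; 0.8 -0.4 0.16 -0.417 -0.35 0.02 0.06; 0.8 -0.52 0.2 -0.417 -0.45 0.025 0.08; 0.8 -0.65 0.24 -0.417 -0.55 0.03 0.1; 0.8 -0.78 0.27 -0.417 -0.621 0.034 0.108; 0.8 -0.88 0.29 -0.417 -0.621 0.034 0.108; 0.8 -0.88 0.29 -0.417 -0.621 0.034 0.108; 0.8 -0.88 0.29 -0.417 -0.621 0.034 0.108'; python3 - <<'E'
from go import *
print(cur()[0]["q"].round(2)); delta(down(-1.667),[.43,.33,.10])
E
```

```text
t: 8.2
eef_pos: [0.4293, 0.3315, 0.2997]
ee_rot: [3.141, 0.0, -1.664]
force: [-0.6, -0.8, -4.7]
width: 0.0433
[ 1.02  0.1  -0.16 -0.   -1.31 -1.11]
shares t [ 0.0049 -0.0032  0.6655] r [0.0008 0.0004 0.0024] | mm [  1.5  -1.  199.7] deg [0.  0.  0.1]
```

```bash
python3 -m inch '0.8 0 0 0.1 0 0 0; 0.8 0 0 0.25 0 0 0; 0.8 0 0 0.4 0 0 0; 0.8 0 0 0.55 0 0 0; 0.8 0 0 0.7 0 0 0; 0.8 0 0 0.78 0 0 0; 0.8 0 0 0.83 0 0 0; 0.8 0 0 0.855 0 0 0; 0.8 0 0 0.866 0 0 0; 0.8 0 0 0.866 0 0 0; 0.8 0 0 0.87 0 0 0; 0.8 0 0 0.87 0 0 0'
```

```text
t: 9.4
eef_pos: [0.4308, 0.3307, 0.0397]
ee_rot: [-3.141, 0.002, -1.667]
force: [0.1, -0.2, -5.8]
width: 0.0433
```

```bash
python3 -m inch '0.8 0 0 0.006 0 0 0; 0.8 0 0 0.011 0 0 0; 0.8 0 0 0.013 0 0 0; 0.8 0 0 0.013 0 0 0'
```

```text
t: 9.8
eef_pos: [0.4307, 0.3304, 0.0356]
ee_rot: [-3.141, 0.0, -1.666]
force: [-2.5, -1.1, 5.1]
width: 0.043
```

```bash
python3 -m inch '0 0 0 0.013 0 0 0; 0 0 0 0.013 0 0 0; 0 0 0 0.013 0 0 0; 0 0 0 0.013 0 0 0; 0 0 0 -0.1 0 0 0; 0 0 0 -0.25 0 0 0; 0 0 0 -0.4 0 0 0; 0 0 0 -0.5 0 0 0; 0 0 0 -0.5 0 0 0'; python3 - <<'E'
from go import *
for n in("scene","top"):
    f=arm.grab_frame(n);pickle.dump(f,open(n+"4.pkl","wb"))
    crop(f,*proj(f,[.43,.33,.04]),40,f"pics/g{n}.png",7)
a=[cv2.resize(cv2.imread(f"pics/g{n}.png"),(400,400)) for n in("scene","top")]; cv2.imwrite("pics/g.png",np.hstack(a))
delta(*pick(25,1.15,(.43,.33),dz=.1))
E
```

```text
t: 10.7
eef_pos: [0.4324, 0.3323, 0.1901]
ee_rot: [-3.136, 0.007, -1.666]
force: [0.3, 0.8, -0.9]
width: 0.0871
shares t [0.0052 0.0283 0.1593] r [-0.3021  0.3422  1.3654] | mm [ 1.6  8.5 47.8] deg [-18.1  20.5  81.9]
```

View pics/g.png

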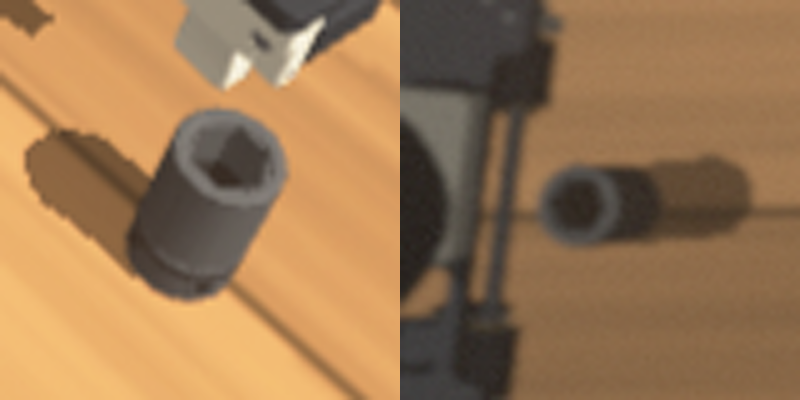

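The socket stands upright where I placed it (scene crop centre about (210,205)). Now to measure its centre and flats.

```bash
python3 - <<'E'
from hole import *
from scipy.optimize import least_squares
S=load("scene4.pkl");T=load("top4.pkl");cs=[]
for n,f in(("scene",S),("top",T)):
    w=cloud(f); d=np.hypot(w[...,0]-.43,w[...,1]-.33); m=(d<.03)&(w[...,2]>.012)&(w[...,2]<.083)
    p=w[m]; r=least_squares(lambda q:np.clip(np.hypot(p[:,0]-q[0],p[:,1]-q[1])-.022,-.006,.006),[.43,.33],loss="soft_l1",f_scale=.002); print(n,len(p),r.x.round(4)); cs.append(r.x)
for c in(cs[0],np.array([.4307,.3304])):
    g=cv2.cvtColor(S["img"],cv2.COLOR_RGB2GRAY).astype(np.float32); cam=-S["extrinsics"][:3,:3].T@S["extrinsics"][:3,3]; o=[]
    for a in range(-180,180,4):
        t=np.radians(a); n=np.array([np.cos(t),np.sin(t),0]); P=np.array([*c,.014])+.022*n; v=cam-P;v/=np.linalg.norm(v)
        if v@n>.12: o.append((a,int(min(cv2.getRectSubPix(g,(1,1),tuple(proj(S,P+[0,0,h]).astype(np.float32)))[0,0] for h in(-.002,0,.002)))))
    print(o)
E
```

```text
scene 782 [0.429  0.3306]
top 329 [0.4305 0.3306]
[(-56, 67), (-52, 59), (-48, 52), (-44, 48), (-40, 49), (-36, 50), (-32, 53), (-28, 55), (-24, 57), (-20, 61), (-16, 62), (-12, 64), (-8, 64), (-4, 64), (0, 64), (4, 65), (8, 67), (12, 70), (16, 73), (20, 75), (24, 76), (28, 79), (32, 81), (36, 78), (40, 81), (44, 75), (48, 67), (52, 63), (56, 66), (60, 74), (64, 85), (68, 95), (72, 98), (76, 98), (80, 98), (84, 106), (88, 112)]
[(-56, 78), (-52, 70), (-48, 62), (-44, 54), (-40, 48), (-36, 49), (-32, 53), (-28, 56), (-24, 60), (-20, 63), (-16, 63), (-12, 64), (-8, 65), (-4, 65), (0, 66), (4, 67), (8, 68), (12, 71), (16, 74), (20, 76), (24, 78), (28, 81), (32, 83), (36, 83), (40, 82), (44, 82), (48, 73), (52, 65), (56, 62), (60, 68), (64, 79), (68, 89), (72, 98), (76, 101), (80, 100), (84, 99), (88, 104)]
```

The flats are at about 54°, near the intended 57°. Now I'll reorient for the tilted grip.

```bash
python3 -m inch '0 0 0 0 0 0 0.14; 0 0 0 0 0 0 0.28; 0 0 0 0 0 0 0.42; 0 0 0 0 0 0 0.56; 0 0 0 0 0 0 0.7; 0 0 0 0 0 0 0.7; 0 0 0 0 0 0 0.7'; python3 - <<'E'
from go import *
delta(*pick(25,1.15,(.4302,.3306),dz=.1))
E
```

```text
t: 11.5
eef_pos: [0.4301, 0.3298, 0.1838]
ee_rot: [-3.141, -0.002, -2.396]
force: [0.7, -0.1, 0.6]
width: 0.0876
shares t [0.0177 0.0197 0.1533] r [-0.1524  0.3967  0.6817] | mm [ 5.3  5.9 46. ] deg [-9.1 23.8 40.9]
```

```bash
python3 -m inch '0 0.003 0.003 0.02 -0.025 0.065 0.11; 0 0.006 0.006 0.05 -0.05 0.13 0.22; 0 0.009 0.01 0.08 -0.075 0.195 0.33; 0 0.012 0.013 0.1 -0.1 0.26 0.45; 0 0.015 0.016 0.13 -0.127 0.33 0.57; 0 0.0177 0.0197 0.153 -0.152 0.397 0.682; 0 0.0177 0.0197 0.153 -0.152 0.397 0.682; 0 0.0177 0.0197 0.153 -0.152 0.397 0.682'; python3 - <<'E'
from go import *
print(cur()[0]["q"].round(2)); delta(*pick(25,1.15,(.4302,.3306)))
f=arm.grab_frame("scene"); crop(f,*proj(f,[.43,.33,.08]),50,"pics/i1.png",6)
E
```

```text
t: 12.3
eef_pos: [0.423, 0.3305, 0.1381]
ee_rot: [3.14, -0.435, -3.122]
force: [0.2, -0.1, 0.8]
width: 0.0875
[ 0.8   0.44 -0.03 -0.3  -1.43 -2.25]
shares t [-0.1385 -0.0006  0.3043] r [ 0.0017  0.0013 -0.0004] | mm [-41.5  -0.2  91.3] deg [ 0.1  0.1 -0. ]
```

View pics/i1.png

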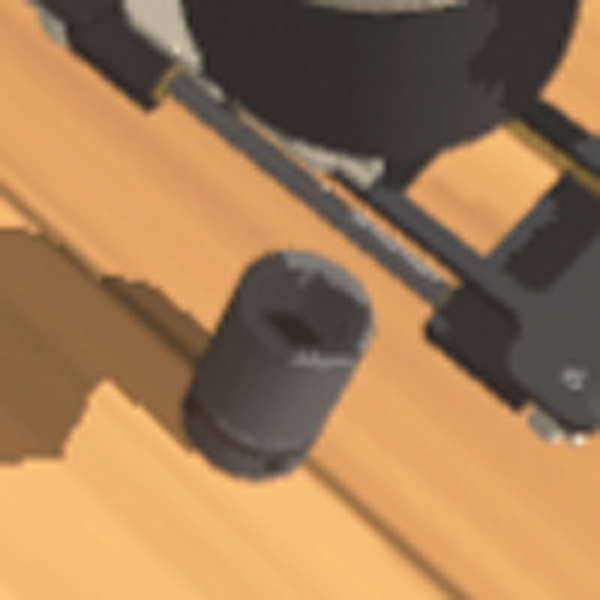

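```bash
python3 -m inch '0 -0.02 0 0.05 0 0 0; 0 -0.06 0 0.13 0 0 0; 0 -0.1 0 0.22 0 0 0; 0 -0.125 0 0.275 0 0 0; 0 -0.138 0 0.304 0 0 0; 0 -0.138 0 0.304 0 0 0; 0 -0.138 0 0.304 0 0 0; 0.5 -0.138 0 0.304 0 0 0; 0.7 -0.138 0 0.304 0 0 0; 0.8 -0.138 0 0.304 0 0 0; 0.8 -0.138 0 0.304 0 0 0; 0.8 -0.138 0 0.304 0 0 0' 58; python3 - <<'E'
from go import *
delta(*pick(25,1.15,(.4302,.3306)))
E
```

```text
t: 13.55
eef_pos: [0.4217, 0.3311, 0.039]
ee_rot: [3.14, -0.435, -3.125]
force: [-0.5, 1.1, -0.4]
width: 0.0534
shares t [-0.003  -0.0022  0.003 ] r [ 0.0029  0.0012 -0.0034] | mm [-0.9 -0.7  0.9] deg [ 0.2  0.1 -0.2]
```

```bash
python3 -m inch '0.8 0 0 0 0 0 0; 0.8 0 0 0 0 0 0; 0.8 0 0 0 0 0 0; 0.8 0 0 0 0 0 0; 0.8 0 0 0 0 0 0; 0.8 0 0 0 0 0 0'; python3 - <<'E'
from go import *
st,R,p=cur(); pickle.dump((R.as_matrix(),p),open("grip.pkl","wb"))
print(st["force"],st["eef_pos"]); g=p-R.apply([0,0,.019]); print("grasp pt",g)
E
```

```text
t: 14.15
eef_pos: [0.4217, 0.3311, 0.0388]
ee_rot: [3.14, -0.435, -3.125]
force: [0.1, 0.5, 1.3]
width: 0.0431
[0.11671419 0.48436169 1.26822611] [0.42170946 0.33111831 0.03884803]
grasp pt [0.42971849 0.33122362 0.0560772 ]
```

```bash
cat >> go.py <<'E'
def sock(h,turn=56,lat=(0,0)):
    G,p=pickle.load(open("grip.pkl","rb")); G=Ro.from_matrix(G)
    foot=np.array([.4307,.3311,0.]); S0=Ro.from_euler("z",53.5,degrees=True)
    S=Ro.from_matrix(RF)*Ro.from_euler("z",turn,degrees=True); D=S*S0.inv()
    return D*G, F+RF@[lat[0],lat[1],h]+D.apply(p-foot)
def where():
    """socket foot in flange frame (mm), axis tilt vec, turn"""
    G,p0=pickle.load(open("grip.pkl","rb")); G=Ro.from_matrix(G)
    foot=np.array([.4307,.3311,0.]); S0=Ro.from_euler("z",53.5,degrees=True)
    st,R,p=cur(); D=R*G.inv(); f=p+D.apply(foot-p0); S=D*S0
    L=Ro.from_matrix(RF).inv()*S; zz=L.apply([0,0,1]); M=L.as_matrix(); 
    print("t",round(float(st["t"]),2),"foot mm",((f-F)@RF*1000).round(2),"tilt deg",np.degrees(zz[:2]).round(2),"turn",np.degrees(np.arctan2(M[1,0],M[0,0])).round(2),"F flange",(np.array(st["force"])@RF).round(1),"M",(np.array(st["moment"])@RF).round(2),"w",round(float(st["width"]),4))
E
python3 - <<'E'
from go import *
from kin import ik,lo,hi
where()
st,r,q=cur(); delta(r,q+[0,0,.27])
R,p=sock(.10); print(p,Ro.as_euler(R,"xyz").round(3))
for t in(36,56,76):
  for h in(0,.1):
    o=ik(*sock(h,t),np.random.default_rng(0).uniform(lo,hi,(20,6))); print(t,h,[x.round(2) for x in o])
E
```

```text
t 14.15 foot mm [-238.92  267.74   10.97] tilt deg [36.83 -0.  ] turn 59.42 F flange [0.9 0.5 0.9] M [ 0.06 -1.38 -0.14] w 0.0431
shares t [ 0.3794  0.001  -0.8161] r [0. 0. 0.] | mm [ 113.8    0.3 -244.8] deg [0. 0. 0.]
[0.53001424 0.06493313 0.24576384] [-3.103  0.262 -3.065]
36 0 [array([ 0.44,  0.12, -0.49,  0.  , -0.65, -2.24])]
36 0.1 [array([ 0.51, -0.06, -0.51,  0.03, -0.83, -2.32])]
56 0 [array([ 0.53,  0.13, -0.56,  0.24, -0.67, -2.2 ])]
56 0.1 [array([ 0.61, -0.05, -0.56,  0.22, -0.87, -2.23])]
76 0 [array([ 0.59,  0.14, -0.66,  0.49, -0.68, -2.17])]
76 0.1 [array([ 0.7 , -0.04, -0.64,  0.41, -0.89, -2.14])]
```

```bash
python3 -m inch '0.8 0.02 0 -0.04 0 0 0; 0.8 0.06 0 -0.13 0 0 0; 0.8 0.12 0 -0.26 0 0 0; 0.8 0.18 0 -0.39 0 0 0; 0.8 0.24 0 -0.52 0 0 0; 0.8 0.3 0 -0.65 0 0 0; 0.8 0.36 0 -0.77 0 0 0; 0.8 0.38 0 -0.816 0 0 0; 0.8 0.38 0 -0.816 0 0 0; 0.8 0.38 0 -0.816 0 0 0'; python3 - <<'E'
from go import *
R,p=sock(.10); delta(R,[p[0]-.03,p[1],.315])
E
```

```text
t: 15.15
eef_pos: [0.4208, 0.3305, 0.3082]
ee_rot: [3.141, -0.436, -3.126]
force: [-0.3, 0.9, -6.4]
width: 0.0433
shares t [-0.2168 -0.8893 -0.1271] r [ 0.0413 -0.6676 -0.0461] | mm [ -65.  -266.8  -38.1] deg [  2.5 -40.1  -2.8]
```

```bash
python3 -m inch '0.8 -0.02 -0.08 -0.02 0 -0.08 0; 0.8 -0.05 -0.18 -0.04 0.005 -0.17 -0.01; 0.8 -0.08 -0.3 -0.06 0.01 -0.26 -0.015; 0.8 -0.11 -0.42 -0.08 0.02 -0.35 -0.02; 0.8 -0.14 -0.54 -0.1 0.025 -0.44 -0.03; 0.8 -0.17 -0.66 -0.12 0.03 -0.53 -0.035; 0.8 -0.2 -0.78 -0.127 0.04 -0.61 -0.04; 0.8 -0.217 -0.86 -0.127 0.041 -0.668 -0.046; 0.8 -0.217 -0.889 -0.127 0.041 -0.668 -0.046; 0.8 -0.217 -0.889 -0.127 0.041 -0.668 -0.046; 0.8 -0.217 -0.889 -0.127 0.041 -0.668 -0.046'; python3 - <<'E'
from go import *
print(cur()[0]["q"].round(2)); where(); delta(*sock(.06))
f=arm.grab_frame("scene");pickle.dump(f,open("scene5.pkl","wb")); crop(f,*proj(f,[.57,.0655,.23]),50,"pics/j1.png",6)
E
```

```text
t: 16.25
eef_pos: [0.5004, 0.0653, 0.3146]
ee_rot: [-3.103, 0.261, -3.066]
force: [-0.1, 0.9, -5.8]
width: 0.0434
[ 0.66 -0.15 -0.48  0.2  -1.05 -2.24]
t 16.25 foot mm [ 21.52   0.93 171.78] tilt deg [0.06 0.03] turn 55.98 F flange [-3.8  0.9 -4.4] M [ 0.15  1.34 -0.14] w 0.0434
shares t [-0.0923  0.0008  0.3681] r [-0.0003 -0.001  -0.0005] | mm [-27.7   0.2 110.4] deg [-0.  -0.1 -0. ]
```

View pics/j1.png

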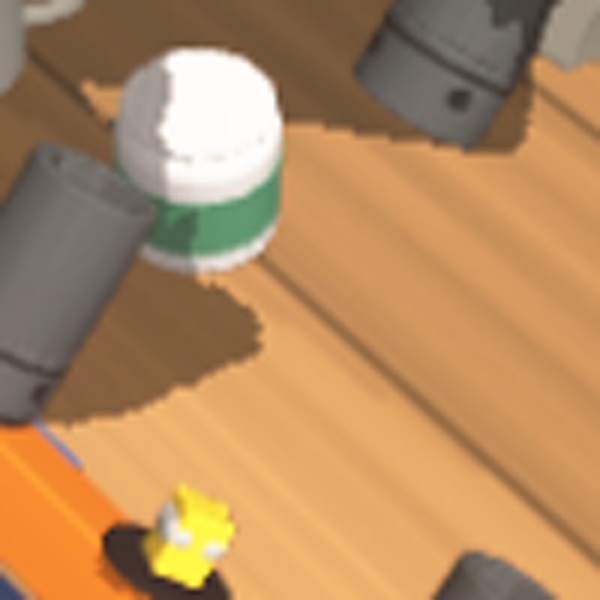

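The socket is held in line with the peg, hole at crop (458,97). Moving to a 40 mm hover.

```bash
python3 -m inch '0.8 -0.05 0 0.03 0 0 0; 0.8 -0.08 0 0.1 0 0 0; 0.8 -0.092 0 0.2 0 0 0; 0.8 -0.092 0 0.3 0 0 0; 0.8 -0.092 0.001 0.35 0 0 0; 0.8 -0.092 0.001 0.368 0 0 0; 0.8 -0.092 0.001 0.368 0 0 0; 0.8 -0.092 0.001 0.368 0 0 0'; python3 - <<'E'
from go import *
where(); delta(*sock(.03))
for n in("scene","top"):
    f=arm.grab_frame(n);pickle.dump(f,open(n+"6.pkl","wb")); crop(f,*proj(f,[.6,.0655,.18]),30,f"pics/k{n}.png",10)
f=load("scene6.pkl")
G=cv2.cvtColor(f["img"],cv2.COLOR_RGB2GRAY).astype(np.float32); cam=-f["extrinsics"][:3,:3].T@f["extrinsics"][:3,3]
o=F+.06*zf; A=[]
for a in range(0,360,3):
    t=np.radians(a); n=np.cos(t)*xf+np.sin(t)*yf; P=o+.014*zf+.022*n; v=cam-P; v/=np.linalg.norm(v)
    if v@n>.15: A.append((a,int(min(cv2.getRectSubPix(G,(1,1),tuple(proj(f,P+k*zf).astype(np.float32)))[0,0] for k in(-.002,0,.002)))))
print(A)
a=[cv2.resize(cv2.imread(f"pics/k{n}.png"),(400,400)) for n in("scene","top")]; cv2.imwrite("pics/k.png",np.hstack(a))
E
```

```text
t: 17.1
eef_pos: [0.5568, 0.0662, 0.2171]
ee_rot: [-3.104, 0.264, -3.065]
force: [-0.2, -0.3, -5.0]
width: 0.0432
t 17.1 foot mm [ 2.22  0.77 60.85] tilt deg [-0.13 -0.05] turn 56.01 F flange [-3.4 -0.3 -3.7] M [ 0.04  1.41 -0.07] w 0.0432
shares t [-0.0365 -0.0022  0.0963] r [0.0006 0.0022 0.0004] | mm [-11.   -0.7  28.9] deg [0.  0.1 0. ]
[(0, 98), (3, 100), (6, 103), (9, 105), (12, 107), (15, 109), (18, 110), (21, 111), (24, 112), (27, 113), (30, 114), (33, 115), (36, 115), (39, 114), (42, 111), (45, 102), (48, 85), (51, 70), (54, 65), (57, 66), (60, 69), (63, 78), (66, 91), (69, 98), (72, 102), (75, 102), (78, 100), (81, 98), (84, 96), (87, 94), (90, 93), (93, 97), (96, 106), (99, 112), (102, 122), (105, 131), (108, 139), (312, 82), (315, 71), (318, 63), (321, 60), (324, 58), (327, 58), (330, 63), (333, 68), (336, 74), (339, 80), (342, 84), (345, 88), (348, 91), (351, 93), (354, 94), (357, 96)]
```

View pics/k.png

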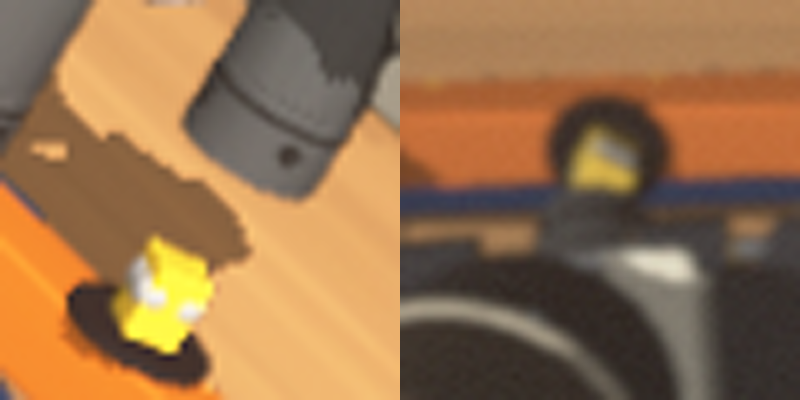

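```bash
python3 -m inch '0.8 -0.015 -0.002 0.03 0 0 0; 0.8 -0.03 -0.002 0.07 0 0 0; 0.8 -0.037 -0.002 0.096 0 0 0; 0.8 -0.037 -0.002 0.096 0 0 0; 0.8 -0.037 -0.002 0.096 0 0 0; 0.8 -0.037 -0.002 0.096 0 0 0'; python3 - <<'E'
from go import *
where(); delta(*sock(.025))
st,R,p=cur(); print("1mm along -zf in tool shares:",(R.inv().apply(-zf)*.001/.3).round(5),"xf",(R.inv().apply(xf)*.001/.3).round(5),"yf",(R.inv().apply(yf)*.001/.3).round(5),"turn+1deg rotvec",(R.inv().apply(zf)/60).round(5))
E
```

```text
t: 17.8
eef_pos: [0.5746, 0.0653, 0.1916]
ee_rot: [-3.103, 0.263, -3.065]
force: [0.5, -0.7, -4.9]
width: 0.0429
t 17.8 foot mm [-0.61 -0.55 29.84] tilt deg [-0.09 -0.02] turn 55.99 F flange [-2.7 -0.7 -4. ] M [ 0.08  1.46 -0.13] w 0.0429
shares t [-0.0089  0.0017  0.0136] r [ 0.0003  0.0015 -0.0001] | mm [-2.7  0.5  4.1] deg [ 0.   0.1 -0. ]
1mm along -zf in tool shares: [-0.0014  -0.       0.00302] xf [-0.00302 -0.0002  -0.0014 ] yf [-1.80e-04  3.33e-03 -8.00e-05] turn+1deg rotvec [ 7.000e-03  2.000e-05 -1.512e-02]
```

```bash
python3 -m inch '0.8 -0.005 0.0017 0.008 0 0 0; 0.8 -0.0089 0.0017 0.0136 0 0 0; 0.8 -0.0089 0.0017 0.0136 0 0 0; 0.8 -0.0103 0.0017 0.0166 0 0 0; 0.8 -0.0103 0.0017 0.0166 0 0 0; 0.8 -0.0117 0.0017 0.0196 0 0 0; 0.8 -0.0117 0.0017 0.0196 0 0 0'; python3 - <<'E'
from go import *
where()
E
```

```text
t: 18.5
eef_pos: [0.5794, 0.066, 0.1866]
ee_rot: [-3.103, 0.263, -3.065]
force: [0.4, 1.3, -5.2]
width: 0.0432
t 18.5 foot mm [-0.1   0.04 22.92] tilt deg [-0.08 -0.02] turn 55.98 F flange [-3.   1.3 -4.2] M [ 0.12  1.36 -0.09] w 0.0432
```

```bash
python3 -m inch '0.8 -0.0014 0 0.003 0 0 0; 0.8 -0.0014 0 0.003 0 0 0; 0.8 -0.0028 0 0.006 0 0 0; 0.8 -0.0028 0 0.006 0 0 0'; python3 - <<'E'
from go import *
where()
E
```

```text
t: 18.9
eef_pos: [0.5808, 0.066, 0.1851]
ee_rot: [-3.104, 0.264, -3.065]
force: [0.2, 0.0, -5.4]
width: 0.0433
t 18.9 foot mm [2.00e-02 1.00e-01 2.09e+01] tilt deg [-0.09 -0.03] turn 55.98 F flange [-3.3  0.  -4.3] M [ 0.19  1.32 -0.09] w 0.0433
```

No force 3 mm past the tip, so the hole is over the peg at the first try. Carrying on gently into the clip.

```bash
python3 -m inch '0.8 -0.0014 0 0.003 0 0 0; 0.8 -0.0014 0 0.003 0 0 0; 0.8 -0.0028 0 0.006 0 0 0; 0.8 -0.0028 0 0.006 0 0 0; 0.8 -0.0042 0 0.009 0 0 0; 0.8 -0.0042 0 0.009 0 0 0'; python3 - <<'E'
from go import *
where()
E
```

```text
t: 19.5
eef_pos: [0.5828, 0.0661, 0.1829]
ee_rot: [-3.104, 0.264, -3.065]
force: [0.6, -0.5, -4.9]
width: 0.0434
t 19.5 foot mm [ 0.05  0.12 17.93] tilt deg [-0.09 -0.03] turn 55.98 F flange [-2.6 -0.5 -4.1] M [ 0.29  1.19 -0.13] w 0.0434
```

```bash
python3 -m inch '0.8 -0.0014 0 0.003 0 0 0; 0.8 -0.0014 0 0.003 0 0 0; 0.8 -0.0028 0 0.006 0 0 0; 0.8 -0.0028 0 0.006 0 0 0'; python3 - <<'E'
from go import *
where()
f=arm.grab_frame("scene"); crop(f,*proj(f,[.61,.0655,.165]),30,"pics/l.png",10)
E
```

```text
t: 19.9
eef_pos: [0.584, 0.066, 0.1815]
ee_rot: [-3.103, 0.264, -3.065]
force: [-0.1, 0.2, -4.2]
width: 0.0435
t 19.9 foot mm [ 0.15  0.04 16.05] tilt deg [-0.1  -0.02] turn 55.99 F flange [-2.8  0.2 -3.2] M [ 0.12  1.2  -0.08] w 0.0435
```

View pics/l.png

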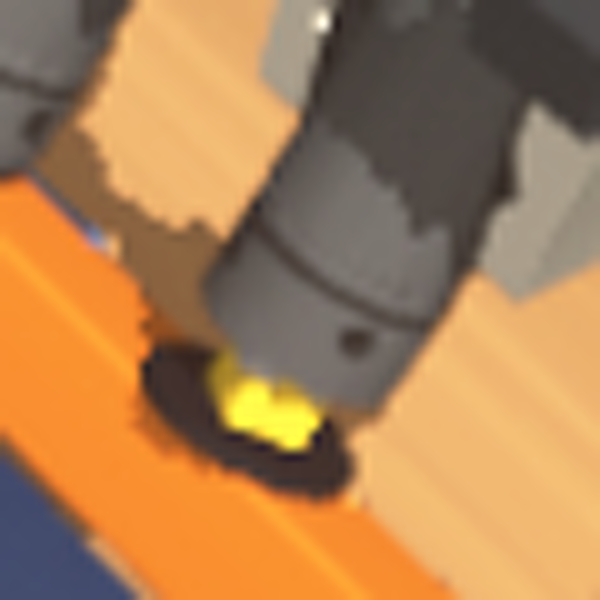

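The socket is visibly over the peg, with yellow showing only below its foot at (270,405). Pushing on through the clip.

```bash
python3 -m inch '0.8 -0.0014 0 0.003 0 0 0; 0.8 -0.0014 0 0.003 0 0 0; 0.8 -0.0028 0 0.006 0 0 0; 0.8 -0.0028 0 0.006 0 0 0'; python3 - <<'E'
from go import *
where()
E
python3 -m inch '0.8 -0.0014 0 0.003 0 0 0; 0.8 -0.0014 0 0.003 0 0 0'; python3 - <<'E'
from go import *
where()
E
```

```text
t: 20.35
eef_pos: [0.5852, 0.0661, 0.1802]
ee_rot: [-3.104, 0.264, -3.065]
force: [-6.0, 1.0, 0.9]
width: 0.0433
t 20.35 foot mm [ 0.15  0.1  14.31] tilt deg [-0.1  -0.03] turn 55.98 F flange [-4.   1.1  4.5] M [ 0.34  2.29 -0.19] w 0.0433
t: 20.55
eef_pos: [0.5861, 0.0664, 0.1794]
ee_rot: [-3.104, 0.264, -3.065]
force: [-2.4, 1.5, -0.2]
width: 0.0432
t 20.55 foot mm [ 0.34  0.35 13.11] tilt deg [-0.12 -0.05] turn 55.98 F flange [-2.   1.6  1.4] M [ 0.57  1.78 -0.36] w 0.0432
```

```bash
python3 -m inch '0.8 -0.0014 0 0.003 0 0 0; 0.8 -0.0014 0 0.003 0 0 0; 0.8 -0.0028 0 0.006 0 0 0; 0.8 -0.0028 0 0.006 0 0 0; 0.8 -0.0042 0 0.009 0 0 0; 0.8 -0.0042 0 0.009 0 0 0'; python3 - <<'E'
from go import *
where()
E
python3 -m inch '0.8 -0.0014 0 0.003 0 0 0; 0.8 -0.0028 0 0.006 0 0 0; 0.8 -0.0042 0 0.009 0 0 0; 0.8 -0.0042 0 0.009 0 0 0'; python3 - <<'E'
from go import *
where()
E
```

```text
t: 21.15
eef_pos: [0.5882, 0.0666, 0.1769]
ee_rot: [-3.104, 0.264, -3.065]
force: [1.2, 3.6, -2.6]
width: 0.0433
t 21.15 foot mm [0.48 0.53 9.86] tilt deg [-0.13 -0.06] turn 55.98 F flange [-0.7  3.6 -2.8] M [ 1.55  0.66 -0.66] w 0.0433
t: 21.55
eef_pos: [0.5901, 0.0665, 0.1746]
ee_rot: [-3.104, 0.264, -3.065]
force: [1.5, 5.5, -2.2]
width: 0.0433
t 21.55 foot mm [0.42 0.44 6.86] tilt deg [-0.13 -0.06] turn 55.98 F flange [-0.1  5.5 -2.7] M [ 1.9   0.42 -0.73] w 0.0433
```

A 5.5 N side force is building. I'll ease 0.6 mm towards +y and 0.3 mm towards +x, then go down.

```bash
python3 -m inch '0.8 -0.001 0.002 -0.0004 0 0 0; 0.8 -0.001 0.002 -0.0004 0 0 0; 0.8 -0.0024 0.002 0.0026 0 0 0; 0.8 -0.0038 0.002 0.0056 0 0 0; 0.8 -0.0038 0.002 0.0056 0 0 0'; python3 - <<'E'
from go import *
where()
E
```

```text
t: 22.05
eef_pos: [0.5912, 0.0668, 0.1731]
ee_rot: [-3.103, 0.263, -3.065]
force: [0.9, 4.1, -2.8]
width: 0.0436
t 22.05 foot mm [0.24 0.67 4.99] tilt deg [-0.08 -0.02] turn 55.99 F flange [-1.   4.1 -2.8] M [ 1.36  0.58 -0.6 ] w 0.0436
```

```bash
python3 -m inch '0.8 -0.0014 0.002 0.003 0 0 0; 0.8 -0.0028 0.002 0.006 0 0 0; 0.8 -0.0042 0.002 0.009 0 0 0; 0.8 -0.0042 0.002 0.009 0 0 0'; python3 - <<'E'
from go import *
where()
E
```

```text
t: 22.45
eef_pos: [0.5928, 0.0669, 0.1703]
ee_rot: [-3.103, 0.262, -3.066]
force: [3.5, -0.8, -4.8]
width: 0.0432
t 22.45 foot mm [-0.37  0.73  1.81] tilt deg [-0.02  0.03] turn 56.0 F flange [-0.4 -0.9 -5.9] M [-0.31  0.07  0.13] w 0.0432
```

```bash
python3 -m inch '0.8 -0.0014 0 0.003 0 0 0; 0.8 -0.0014 0 0.003 0 0 0'; python3 - <<'E'
from go import *
where()
E
python3 -m inch '0.8 -0.0014 0 0.003 0 0 0; 0.8 -0.0014 0 0.003 0 0 0'; python3 - <<'E'
from go import *
where()
E
```

```text
t: 22.65
eef_pos: [0.5934, 0.067, 0.1696]
ee_rot: [-3.103, 0.262, -3.066]
force: [4.5, -0.5, -5.5]
width: 0.0431
t 22.65 foot mm [-0.39  0.78  0.9 ] tilt deg [-0.02  0.03] turn 55.98 F flange [-0.1 -0.6 -7. ] M [-0.55  0.22  0.22] w 0.0431
t: 22.85
eef_pos: [0.5941, 0.0673, 0.169]
ee_rot: [-3.103, 0.263, -3.066]
force: [3.2, -2.3, -6.4]
width: 0.043
t 22.85 foot mm [-0.26  1.03 -0.02] tilt deg [-0.04  0.  ] turn 55.98 F flange [-1.7 -2.4 -6.9] M [-0.63  0.44  0.23] w 0.043
```

```bash
python3 -m inch '0.8 -0.0014 0 0.003 0 0 0; 0.8 -0.0014 0 0.003 0 0 0'; python3 - <<'E'
from go import *
where()
E
python3 -m inch '0.8 -0.0014 -0.001 0.003 0 0 0; 0.8 -0.0014 -0.001 0.003 0 0 0'; python3 - <<'E'
from go import *
where()
f=arm.grab_frame("scene"); crop(f,*proj(f,[.61,.0655,.165]),30,"pics/m.png",10)
E
```

```text
t: 23.05
eef_pos: [0.5945, 0.0673, 0.1685]
ee_rot: [-3.103, 0.263, -3.066]
force: [-0.8, -1.8, -2.7]
width: 0.0432
t 23.05 foot mm [-0.19  1.08 -0.68] tilt deg [-0.04 -0.  ] turn 55.99 F flange [-2.4 -1.8 -1.6] M [-0.53  1.49  0.24] w 0.0432
t: 23.25
eef_pos: [0.5946, 0.0672, 0.1685]
ee_rot: [-3.104, 0.263, -3.066]
force: [-12.0, 2.2, 7.8]
width: 0.043
t 23.25 foot mm [-0.11  1.03 -0.75] tilt deg [-0.05 -0.02] turn 55.98 F flange [-4.1  2.5 13.7] M [ 0.64  4.29 -0.39] w 0.043
```

View pics/m.png

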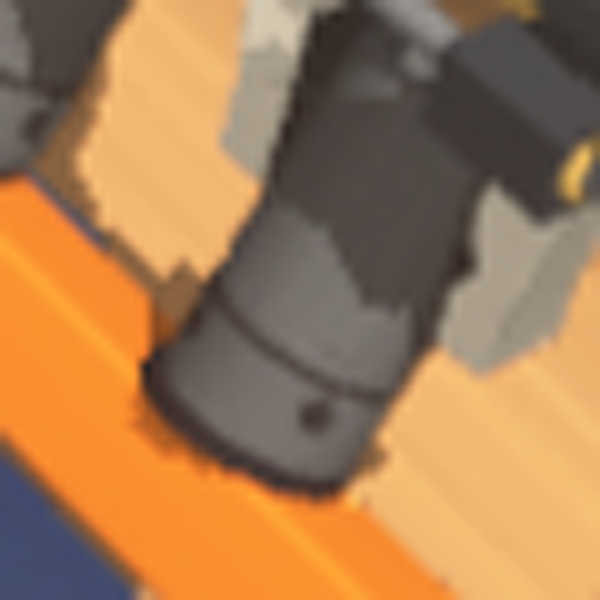

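The foot is flush on the flange: a hard stop at about 14 N, with no yellow showing. I'll ease off the press, open partway so the fingers stay clear of the neighbours, and back out along the fingers.

```bash
python3 -m inch '0.8 0.0014 0.001 -0.003 0 0 0; 0.3 0.0014 0.001 -0.003 0 0 0; 0.3 0.0014 0.001 -0.003 0 0 0; 0.3 0.0014 0.001 -0.003 0 0 0; 0.3 0.0014 0.001 -0.003 0 0 0'; python3 - <<'E'
from go import *
where()
f=arm.grab_frame("scene"); crop(f,*proj(f,[.60,.0655,.175]),30,"pics/n.png",10)
E
```

```text
t: 23.8
eef_pos: [0.5954, 0.0677, 0.169]
ee_rot: [-3.104, 0.264, -3.065]
force: [-0.2, 0.1, 0.8]
width: 0.0609
t 23.8 foot mm [ 0.82  1.52 -0.85] tilt deg [-0.13 -0.04] turn 55.98 F flange [0.4 0.1 0.8] M [ 0.07  0.87 -0.01] w 0.0609
```

View pics/n.png

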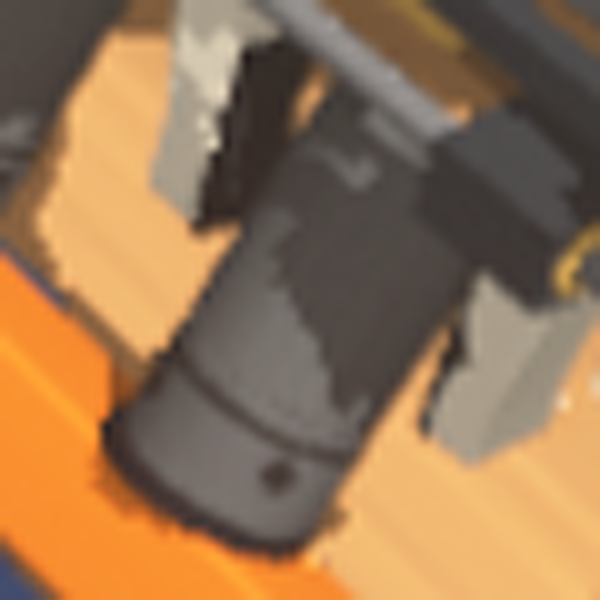

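Both fingers are clear of the socket, with about 9 mm of gap on each side in total 61 mm opening. Backing out along the tool axis.

```bash
python3 -m inch '0.3 0 0 -0.02 0 0 0; 0.3 0 0 -0.06 0 0 0; 0.3 0 0 -0.12 0 0 0; 0.3 0 0 -0.2 0 0 0; 0.3 0 0 -0.3 0 0 0; 0.3 0 0 -0.42 0 0 0; 0.3 0 0 -0.5 0 0 0; 0.3 0 0 -0.5 0 0 0; 0.3 0 0 -0.5 0 0 0; 0.3 0 0 -0.5 0 0 0'; python3 - <<'E'
from go import *
from scipy.optimize import least_squares
where()
T0={n:load(n+"0.pkl") for n in("scene","top")}
for n in("scene","top"):
    f=arm.grab_frame(n);pickle.dump(f,open(n+"9.pkl","wb"))
    cv2.imwrite(f"pics/z{n}.png",f["img"][...,::-1])
    w=cloud(f); l=(w-F)@RF
    # middle: fit cylinder, length; neighbours compare
    m=(np.hypot(l[...,0],l[...,1])<.03)&(l[...,2]>.005)&(l[...,2]<.095); p=l[m]
    if len(p)>50:
        r=least_squares(lambda q:np.clip(np.hypot(p[:,0]-q[0]-q[2]*p[:,2],p[:,1]-q[1]-q[3]*p[:,2])-.022,-.005,.005),[0,0,0,0],loss="soft_l1",f_scale=.002)
        print(n,"foot xy mm",(r.x[:2]*1000).round(1),"tilt",r.x[2:].round(3),"mouth z mm",(np.percentile(p[:,2],[95,98,99.5])*1000).round(1),len(p))
    for k,yy,rad in(("big",-.105,.0245),("small",.105,.0195)):
        for tag,ff in(("0",T0[n]),("9",f)):
            l2=(cloud(ff)-F)@RF; m=(np.hypot(l2[...,0],l2[...,1]-yy)<rad+.008)&(l2[...,2]>.01)&(l2[...,2]<.1); p2=l2[m]
            r=least_squares(lambda q:np.clip(np.hypot(p2[:,0]-q[0],p2[:,1]-q[1])-rad,-.005,.005),[0,yy],loss="soft_l1",f_scale=.002)
            print("  ",n,k,tag,(r.x*1000).round(1),"top",(np.percentile(p2[:,2],98)*1000).round(1))
E
```

```text
t: 24.85
eef_pos: [0.5552, 0.0701, 0.3129]
ee_rot: [-3.104, 0.263, -3.065]
force: [-0.2, -0.3, -0.2]
width: 0.0611
t 24.85 foot mm [ 62.55   4.69 135.23] tilt deg [-0.04 -0.02] turn 55.98 F flange [-0.3 -0.3  0. ] M [ 0.04  0.82 -0.  ] w 0.0611
scene foot xy mm [-1.2  1.1] tilt [-0.007 -0.001] mouth z mm [79.5 80.2 80.7] 955
   scene big 0 [  -1.3 -104.4] top 83.1
   scene big 9 [  -1.4 -104.6] top 83.0
   scene small 0 [ -1.9 105.5] top 73.5
   scene small 9 [ -1.8 105.4] top 73.4
top foot xy mm [-1.2  0.3] tilt [ 0.003 -0.004] mouth z mm [64.3 67.1 72.1] 192
   top big 0 [  -1.6 -105.3] top 84.7
   top big 9 [  -1.5 -104.7] top 84.7
   top small 0 [ -1.4 104.7] top 74.7
   top small 9 [ -1.2 104.5] top 63.2
```

View pics/zscene.png

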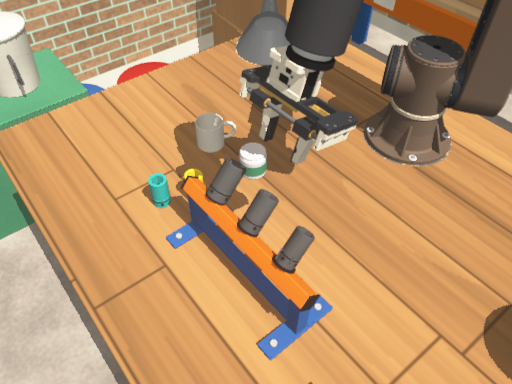

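View pics/ztop.png

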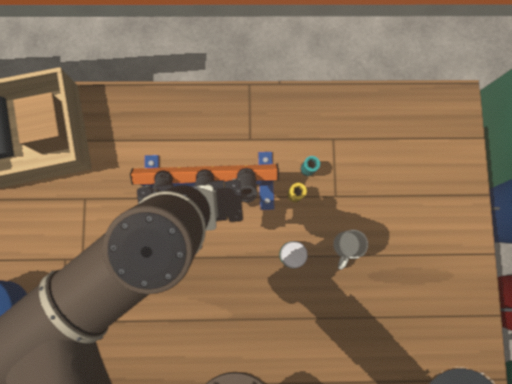

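The socket is seated at scene (258,212), level with its neighbours. Its mouth is 80 mm out, its tilt is under 0.01 rad, the neighbours haven't moved, and the gripper is clear. Handing in.

```bash
python3 -c "
from station import arm
print(arm.job_done())"
```

```text
the job is handed in; nothing more can be done
None
```

The impact socket is hanging on the middle peg, flush on the black flange and released. I handed the job in at about 25 s of robot time; no verdict was reported.

**How it went:**
- **First approach failed:** holding the socket straight down its axis put the final pose out of the arm's reach. The arm stopped short at a joint limit and touched nothing.
- **Regrip:** I set the socket down on clear bench at about (0.43, 0.33) and gripped it again with the tool tilted 25°.
- **Insertion:** I had judged the peg's turn by eye at about 56°. The socket slid over at that angle on the first try, so I did no turning search.
- **Forces:** the clip resisted with about 9 N, and the socket bottomed on the flange with roughly 14–20 N of press. A side force of 5.5 N built up once on the way in, and I relieved it with a sub-millimetre shift. These are wrist readings taken between moves.

**Last checks:**

| Check | Result |
|---|---|
| Socket mouth above flange | 80 mm, matching its length, so it is flush |
| Tilt from the peg's axis | under 0.01 rad |
| Foot offset from centre | about 1.2–1.6 mm; the fits of the untouched neighbours show a similar shift, so part of this is calibration |
| Big and small sockets | moved less than 1 mm |
| Mug and tin | look unmoved in the pictures; I did not measure them |
| Gripper | clear of everything, wrist force near zero |

**One disagreement:** the top camera read lower mouth heights for the middle and small sockets, 64–72 mm and 63 mm. I put this down to the arm partly blocking its view, because the scene camera showed 80 mm and 73 mm.

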